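# Refill and lock the laundry detergent doser

### The job

Refill the detergent doser: put every blue-and-white tablet lying on the counter into its canister, then fit the lid with its lugs in the slots, press it down and twist it a quarter turn clockwise until it is fully locked. Also roll the dose thumbwheel until the red pointer stands level with the green mark, and stand the empty white tub upright in the middle of the blue mat. Leave everything else where it is.

Things in the scene. Friction and masses are not known exactly. Their poses are not given: they have to be found in the camera images.
- doser: detergent doser, fixed: white base plate 150 (own x) x 280 (own y) x 12 mm; a round grey canister stands at own y = +65 mm, a white box (130 x 90 mm, top 55 mm above the counter) with the dose wheel at own y = -80 mm. Origin: centre of its underside, on the counter; own x points away from the robot's side, z up
- canister (a point): point on the canister's axis (doser own y +65 mm) at its inner floor, 12 mm above the counter; axes as the doser's. Outer radius 54 mm, inner radius 47 mm, open at the top, mouth 76 mm wide
- rim (a point): point on the canister's axis level with its rim, 90 mm above the counter. Inside the rim is an 8 mm thick lip (underside 82 mm above the counter) of inner radius 38 mm, yellow, cut by two slots 21 mm wide, at doser own +x and -x of the axis, each marked by a yellow bar outside. The lid's lugs go down through these slots
- seal (a joint): black sprung seal ring floating on the canister's rim, radii 47 to 54 mm: how far it is pressed down, m. At 0 its top is 99 mm above the counter; fully down at 0.009 (level with the rim); takes about 3 N to start, 6 N fully down
- lid: canister lid, loose, 160 g, at first on the counter, grip bar up. Origin: centre of its underside, z up. Plug radius 35.5 mm (z 0 to 18 mm); blue disc radius 54 mm (z 18 to 26 mm). Lugs in the slots and unpressed, the disc rests on the seal, origin 69 mm above point canister, and it cannot turn. Locked and let go: origin 64 mm above point canister, bar along the doser's own y
- lid_bar (a point): centre of the top of the lid's grip bar, 56 mm above the lid's origin; axes as the lid's. Blue bar 54 mm long along the lid's own x, 14 mm thick, 30 mm high (lid z 26 to 56 mm); it lines up with the lugs
- lid_lug (a point): middle of one of two orange lugs at the lid's own +x and -x (alike: either fits either slot): 16 mm wide, lid z 0 to 6 mm, reaching radius 45 mm; orange dashes on the disc show them. Pressed 5 to 9 mm down, they clear the lip and the lid turns clockwise seen from above, a quarter turn (1.57 rad), to a stop some 0.03 rad beyond; anticlockwise is blocked. Let go there, the seal holds it up against the lip
- wheel_top (a point): topmost point of the dose thumbwheel at rest, 64 mm above the counter, fixed to the doser (own x 0, y -95 mm); the wheel stands 9 mm proud of its box. Axes as the doser's
- dose_wheel (a joint): angle of the dose thumbwheel, rad, 0 to 4: black ridged rubber wheel, radius 25 mm, 14 mm wide, axis along the doser's y, mostly sunk in the box: only rolled by a fingertip on its top. Grows as the top is rolled to the doser's +x. Sprung: gives 6 mm downward at about 1.2 N per mm; stays where it is left (about 1 N at the rim turns it)
- pointer (a point): red pointer on top of the wheel box, slides along the doser's own x by 16 mm per rad of the wheel, towards +x as the wheel's top is rolled towards +x; the point is at its middle
- dose_mark: green dose mark beside the pointer's track on the wheel box, fixed, 4 mm wide along the doser's x; the dose is set when the pointer stands level with it, i.e. same own x of the doser. Axes as the doser's
- tablet1: detergent tablet, a rounded block 32 (own x) x 24 (own y) x 14 mm high, white with a blue top, 20 g, lying flat on the counter; origin at the centre of its underside. Three to five of tablet1 to tablet5 are there; the others are absent
- tablet2: detergent tablet, a rounded block 32 (own x) x 24 (own y) x 14 mm high, white with a blue top, 20 g, lying flat on the counter; origin at the centre of its underside. Three to five of tablet1 to tablet5 are there; the others are absent
- tablet3: detergent tablet, a rounded block 32 (own x) x 24 (own y) x 14 mm high, white with a blue top, 20 g, lying flat on the counter; origin at the centre of its underside. Three to five of tablet1 to tablet5 are there; the others are absent
- tablet4: detergent tablet, a rounded block 32 (own x) x 24 (own y) x 14 mm high, white with a blue top, 20 g, lying flat on the counter; origin at the centre of its underside. Three to five of tablet1 to tablet5 are there; the others are absent
- tablet5: detergent tablet, a rounded block 32 (own x) x 24 (own y) x 14 mm high, white with a blue top, 20 g, lying flat on the counter; origin at the centre of its underside. Three to five of tablet1 to tablet5 are there; the others are absent
- tub: empty white tablet tub with a blue cap, closed, low and round, 60 mm in diameter, 46 mm high, 90 g, upright on the counter; origin at the centre of its underside
- mat_blue: blue square mat, 100 x 100 mm, 3 mm thick, fixed to the counter; origin at the centre of its underside, on the counter
- mat_yellow: yellow square mat, 100 x 100 mm, 3 mm thick, fixed to the counter; origin at the centre of its underside, on the counter; not used
- bowl: glass bowl, 110 mm wide, 55 mm high, bystander; origin at the centre of its underside
- peg_jar: wooden jar of clothes pegs, 90 mm wide, 85 mm high, 125 mm with its pegs, bystander; origin under its centre
- peg1: loose wooden clothes peg, 72 x 10 x 12 mm, bystander lying among the things; origin under its centre
- peg2: the same
Not all that is in view belongs to the job. What is shaped like the tablet3 but brown or yellow is not meant. Leave any black or grey look-alike of the tablet1 alone.

How it is judged:
By the outcome, as a careful person would: the job done as asked, in the order asked, and still so for the second after the job is handed in, with the robot touching nothing.
Of tablet1, tablet2, tablet3, tablet4, tablet5 only 3 to 5 are there at a start; the rules pass over those that are not, and their reading is None.
At some moment in a run one of tub, tablet1, tablet2, tablet3, tablet4, tablet5 may be knocked a few centimetres aside while the robot is not near it.
Once in a run the grip may slacken for a moment while it holds something.
It also fails if it takes over 210 s, if anything falls off the work surface, if the arm or the gripper's body presses on something with over 40 N, if the wrist force passes 120 N, or if a joint passes its speed limit or range.

### The arm

A 6-joint arm with a two-finger parallel gripper is mounted at the origin on the work surface. World frame = base frame: x ahead of the robot, y to its left, z up, the work surface at z = 0. Lengths are in mm, angles in rad, forces in N, time in s.
With the tool pointing down it reaches from about 425 to 925 mm from the base axis. Payload 12.5 kg.
Tool frame: the origin (TCP) lies on the centre line of the jaws, within the pads' length; the fingertips stand 22 mm ahead of it and the grasp point (between the pads) lies 3 mm ahead of it; z points along the fingers, y is the line along which they close (so a half turn about z gives the same grasp; the last joint's range is limited). The gripper opens to 85 mm and grips with 20 to 120 N. Pads are 22 mm wide; open, the fingers measure 114 mm over their backs; the gripper's body (76 mm by 85 mm) begins 54 mm behind the grasp point. The pads swing forward as they close: fully open they stand 13 mm farther back than shut.
Start: joints at [1.188, 0.491, 1.559, -0, 1.092, -0.106], TCP at [170.78, 601.229, 253.327] pointing down, gripper open.
Joint ranges: [-3.1, 3.1], [-0.84, 2.19], [0.05, 2.79], [-1.13, 4.28], [0.06, 2.93], [-2.69, 2.69]. Speed limits (rad/s): [2.22, 2.22, 2.79, 3.14, 3.14, 3.14].

### API

Orientations are given as a 3x3 rotation matrix whose columns are the frame's x, y, z axes.
In Python, from rig import sensors, imaging, ticket gives the robot as it stands.
- The arm moves only by the tool carry_out, never from a script. Its argument "moves" is a list of rows, each a list of 3 entries, a list of its own where there are three numbers: the finger opening in m, from 0 to 0.0854, then the shift along the tool's x, y, z in m, then the turn, a rotation vector about the tool's x, y, z in degrees. In form: [[fingers, [tx, ty, tz], [wx, wy, wz]], ...]. A call has 1 to 5 rows; each row shifts and turns the commanded pose from where the row before left it, along the tool's axes as they then stand; what a row does not reach is not made up. A row lasts 1/8 s, in which the tool goes at most 62.5 mm and 10.7 degrees, less where a joint would pass 70% of its speed; a pose out of reach is approached as far as the arm can. A call is refused whole if a number of a shift passes 0.0625 or a number of a turn 10.7, either way. A call with a gripper value outside its range is refused whole. The fingers move at their own pace and stop on an object; the grip force is fixed at half the most. Time passes only in rows, so rows that do not move let the fingers close. It gives the time, the measured TCP pose, the force, the opening and the grip force at its end, in the units of the state.
- sensors.state(): the state, without advancing time (a new reading comes with each control period).
- imaging.get_image(name): name is "scene" or "top" or "wrist"; returns the picture (480x640x3 uint8, blue, green, red); there is no depth.
- imaging.calibration(name): a dict with "vfov" (degrees; the focal length in pixels is half the picture's height over the tangent of half this angle, whatever the lens; pixels are square), "cx", "cy" (the principal point, pixels), "extrinsics" (4x4, takes a point from world to camera coordinates); the wrist camera has in their place "mount" (4x4, takes a point from camera to tool coordinates, whose origin is the TCP and whose axes are the flange's). Camera axes: x right, y up, looking along -z (the intrinsics and any distortion apply to the point x, -y, -z); pixel columns grow to the right and rows downward; lengths in mm; the calibration is good to about 2 mm. A picture is of the moment at which its call begins: read the wrist's pose just before it. calibration takes no time and is no camera call.
- ticket.job_done(): hands the job in; it is judged then, once.
The state is a dict: "t": time; "joint_positions": joint angles; "dq": joint speeds; "tau": joint torques, N m; "eef_pos": TCP position; "orientation": TCP orientation; "wrist_force": force on the tool from outside, world axes, zero at the start; "torque": the same for the moment, N m; "width": finger opening in mm; "finger_force": force on a finger pad.
Only numpy, scipy, OpenCV 4.12 (cv2) and the standard library are available. Lean on these libraries where they do the work, as an engineer would, in place of code of your own. Each camera call takes 0.05 s, during which the arm holds its last target. There are 200 camera calls.

## Working session

There is one attempt and no reset: what is moved stays moved. The work goes in short steps, Python scripts to look and compute and a tool call to move; the robot and the scene stay as the last step left them, time stands still between calls to the robot, and variables do not carry over. Pictures are saved under pics/ and viewed, at most 14 in all, crops included, and the job is handed in when it is done.

Besides the shell and the picture viewer there is one more tool, called after ">>>" as name(argument=value, ...) on one line, values as JSON. carry_out: Moves the arm, as the interface text tells. Its arguments: {"type":"object","properties":{"moves":{"type":"array"}},"required":["moves"]}

```bash
mkdir -p pics; ls
python3 - <<'E'
from rig import sensors, imaging
import cv2, numpy as np
np.set_printoptions(precision=4,suppress=True)
for n in ("scene","top","wrist"):
    cv2.imwrite(f"pics/{n}0.png",imaging.get_image(n)); print(n,imaging.calibration(n))
print(sensors.state())
E
```

```text
pics
scene {'vfov': 42.77843518505411, 'cx': 321.76827107974185, 'cy': 245.70945481280634, 'extrinsics': array([[   -0.7899,     0.6133,     0.0046,   478.5924],
       [   -0.3984,    -0.5188,     0.7563,   121.1836],
       [    0.4662,     0.5956,     0.6542, -1423.5608],
       [    0.    ,     0.    ,     0.    ,     1.    ]])}
top {'vfov': 44.932142621511005, 'cx': 326.0963430501307, 'cy': 235.88567881733675, 'extrinsics': array([[    0.0069,    -0.9999,    -0.0127,   -47.8749],
       [    0.9955,     0.0056,     0.095 ,  -577.8053],
       [   -0.0949,    -0.0133,     0.9954, -1132.3941],
       [    0.    ,     0.    ,     0.    ,     1.    ]])}
wrist {'vfov': 63.8848828036187, 'cx': 325.3170762914899, 'cy': 237.24637115449298, 'mount': array([[  -0.0003,    0.9653,    0.2612,   65.5581],
       [   1.    ,    0.0004,   -0.0002,    0.2799],
       [  -0.0003,    0.2612,   -0.9653, -120.3517],
       [   0.    ,    0.    ,    0.    ,    1.    ]])}
{'t': 0.15, 'joint_positions': array([ 1.1884,  0.4914,  1.5593, -0.    ,  1.0917, -0.1056]), 'dq': array([-0.0021, -0.0033, -0.0017, -0.0008, -0.0007,  0.0016]), 'tau': array([  0.0012, -61.8704, -26.169 ,  -0.0001,   0.0032,  -0.    ]), 'eef_pos': array([170.7347, 601.0854, 252.8844]), 'orientation': array([[-0.9619,  0.2733, -0.0003],
       [ 0.2733,  0.9619, -0.0007],
       [ 0.0001, -0.0008, -1.    ]]), 'wrist_force': array([-0.5089,  0.5782, -0.3458]), 'torque': array([ 0.054 , -0.0017, -0.0333]), 'finger_force': 0.0, 'width': 85.67305814270543}
```

View pics/top0.png

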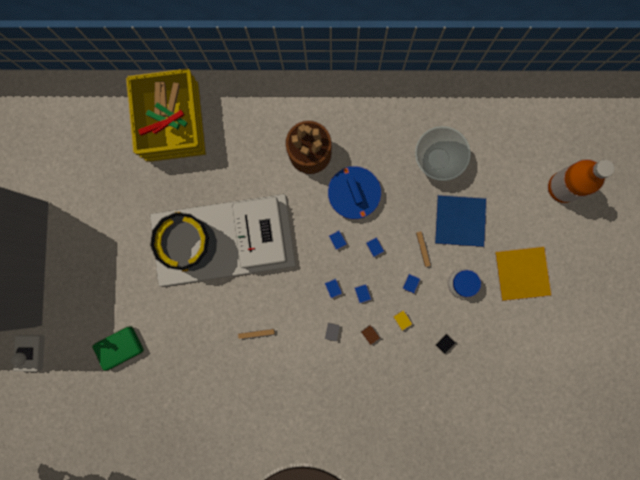

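View pics/scene0.png

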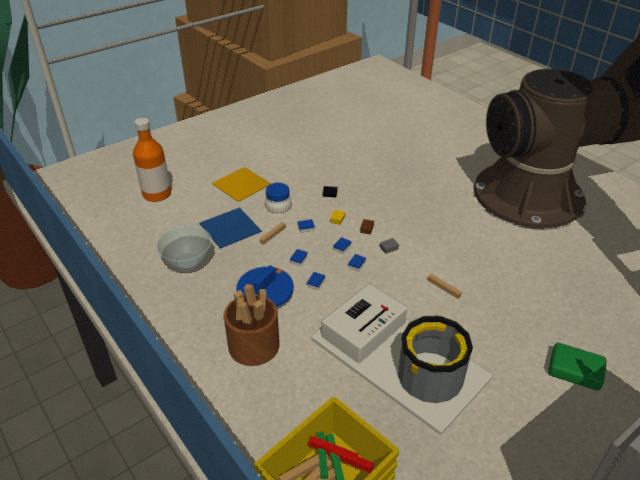

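```bash
cat > h.py <<'E'
import numpy as np, cv2
from rig import sensors, imaging
np.set_printoptions(precision=2,suppress=True)
def cam(name,st=None):
    c=imaging.calibration(name); f=240/np.tan(np.radians(c["vfov"]/2))
    if name=="wrist":
        T=np.eye(4); T[:3,:3]=st["orientation"]; T[:3,3]=st["eef_pos"]; M=T@c["mount"]
    else: M=np.linalg.inv(c["extrinsics"])
    return f,c["cx"],c["cy"],M
def ray(name,uv,z,st=None):
    f,cx,cy,M=cam(name,st); uv=np.atleast_2d(np.asarray(uv,float))
    d=np.c_[(uv[:,0]-cx)/f,-(uv[:,1]-cy)/f,-np.ones(len(uv))]@M[:3,:3].T
    o=M[:3,3]; return o+d*((z-o[2])/d[:,2])[:,None]
def proj(name,P,st=None):
    f,cx,cy,M=cam(name,st); p=(np.atleast_2d(P)-M[:3,3])@M[:3,:3]
    return np.c_[cx+f*p[:,0]/-p[:,2],cy-f*p[:,1]/-p[:,2]]
def blobs(mask,amin=20):
    cs,_=cv2.findContours(mask.astype(np.uint8)*255,cv2.RETR_EXTERNAL,cv2.CHAIN_APPROX_NONE)
    return [c for c in cs if cv2.contourArea(c)>amin]
def mask(img,col):
    h,s,v=[a.astype(int) for a in cv2.split(cv2.cvtColor(img,cv2.COLOR_BGR2HSV))]
    return dict(blue=(abs(h-110)<14)&(s>170)&(v>50),yellow=(abs(h-25)<8)&(s>150)&(v>90),
      red=((h<8)|(h>172))&(s>150)&(v>80),orange=(h>3)&(h<14)&(s>150)&(v>120),green=(abs(h-75)<22)&(s>80)&(v>40),
      darkblue=(abs(h-106)<12)&(s>130))[col]
def rect(name,c,z,st=None):
    "centre, size and yaw (long side) of a contour cast onto height z"
    P=ray(name,c[:,0,:],z,st)[:,:2].astype(np.float32); (x,y),(w,h),a=cv2.minAreaRect(P)
    if w<h: w,h,a=h,w,a+90
    return np.array([x,y,w,h,(a+90)%180-90])
E
python3 - <<'E'
from h import *
im=cv2.imread("pics/top0.png")
for col,z in (("blue",14),("yellow",90),("red",57),("green",56)):
    for c in blobs(mask(im,col),6):
        m=c[:,0,:].mean(0)
        if m[1]>100 and m[0]<560: print(col,m,cv2.contourArea(c),rect("top",c,z))
cv2.imwrite("pics/c1.png",cv2.resize(im[150:355,130:490],None,fx=2.2,fy=2.2,interpolation=cv2.INTER_CUBIC))
E
```

```text
blue [362.37 293.3 ] 128.5 [ 464.42 -117.89   28.3    20.91   18.64]
blue [332.98 288.2 ] 123.5 [474.58 -58.63  27.78  20.49  23.48]
blue [411.07 283.14] 130.0 [ 484.72 -214.61   28.56   21.19  -24.22]
blue [466.62 283.18] 487.5 [ 486.38 -326.38   51.99   47.83  -89.63]
blue [374.77 246.74] 123.5 [ 557.95 -142.37   27.95   20.62   29.04]
blue [337.36 239.77] 123.5 [572.16 -67.11  28.08  20.78  26.96]
blue [460.47 220.86] 2066.0 [ 611.66 -315.41   94.52   94.38   86.27]
blue [353.95 192.33] 1914.0 [669.06 -99.72 104.09 102.89  45.04]
yellow [402.42 320.18] 178.5 [ 415.76 -188.18   30.39   22.72   32.14]
yellow [522.79 273.25] 2321.5 [ 504.21 -413.38   92.08   91.22  -83.3 ]
yellow [164.12 244.17] 200.5 [555.89 258.74  86.58  34.36   8.75]
yellow [196.11 238.18] 208.0 [565.26 203.46  88.49  36.19   8.81]
yellow [161.62 110.96] 4974.0 [814.06 275.44 157.21 127.09   7.47]
red [160.04 123.53] 243.0 [797.43 284.78  93.97  19.5  -64.28]
green [117.58 347.72] 1217.0 [356.32 355.57  85.64  57.74 -62.97]
green [177.79 123.21] 54.0 [799.46 253.11  33.35  15.41 -75.42]
green [154.74 115.54] 60.5 [814.47 299.51  35.66  10.23  67.4 ]
green [163.24 109.03] 52.5 [828.04 282.85  36.19   7.79  56.43]
```

View pics/c1.png

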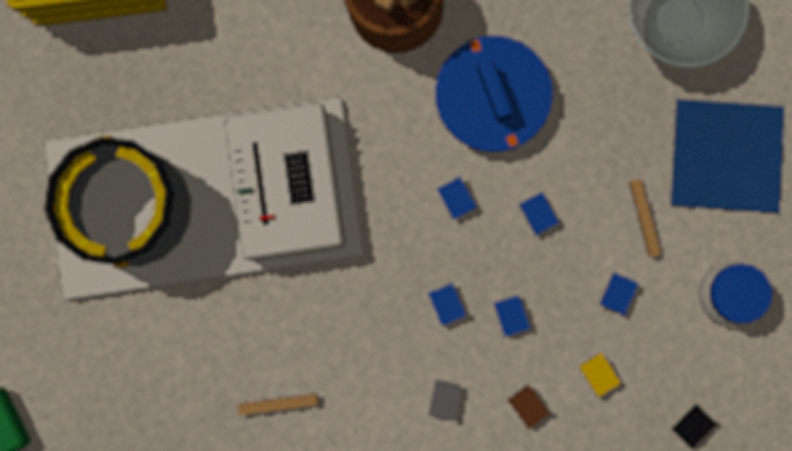

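The crop shows five blue-topped tablets at top px (338,240), (375,246), (333,288), (363,293) and (411,284); these are the ones I want. Look-alikes I'll leave alone: grey (333,332), brown (370,335), yellow (403,320) and black (446,343). Other blue things: lid (354,193), tub cap (466,284) and mat (461,221).

```bash
cat >> h.py <<'E'
import json
def plan(wps,start=None,lin=50,rot=9.5):
    "wps: (x,y,z,a_deg,open_mm,hold_rows); prints rows for calls of five"
    if start is None:
        s=sensors.state(); R=s["orientation"]; start=(*s["eef_pos"],np.degrees(np.arctan2(R[1,0],R[0,0]))%360)
    p=np.array(start,float); rows=[]
    for x,y,z,a,op,hold in wps:
        t=np.array([x,y,z,a],float); d=t-p; d[3]=(d[3]+180)%360-180
        n=int(np.ceil(max(np.linalg.norm(d[:3])/lin,abs(d[3])/rot,0))); 
        n=0 if np.linalg.norm(d[:3])<.3 and abs(d[3])<.2 else n
        for _ in range(n):
            rem=n-_; e=t-p; e[3]=(e[3]+180)%360-180; e/=rem
            c,s_=np.cos(np.radians(p[3])),np.sin(np.radians(p[3]))
            q=np.round([c*e[0]+s_*e[1],s_*e[0]-c*e[1],-e[2]],0); w=np.round(-e[3],1)
            rows.append([round(op/1000,4),[*(q/1000).tolist()],[0,0,float(w)]])
            p=p+np.array([c*q[0]+s_*q[1],s_*q[0]-c*q[1],-q[2],-w])
        rows+=[[round(op/1000,4),[0,0,0],[0,0,0]]]*hold
    for i in range(0,len(rows),5): print(json.dumps(rows[i:i+5]))
    return p
E
python3 -c "
from h import *
plan([(545,160,300,188,85,1)])"
```

```text
[[0.085, [-0.04, -0.027, -0.004], [0, 0, -2.0]], [0.085, [-0.039, -0.028, -0.004], [0, 0, -2.0]], [0.085, [-0.038, -0.03, -0.004], [0, 0, -2.0]], [0.085, [-0.037, -0.031, -0.004], [0, 0, -2.0]], [0.085, [-0.036, -0.032, -0.004], [0, 0, -2.0]]]
[[0.085, [-0.035, -0.033, -0.004], [0, 0, -2.0]], [0.085, [-0.034, -0.035, -0.004], [0, 0, -2.0]], [0.085, [-0.032, -0.036, -0.004], [0, 0, -2.0]], [0.085, [-0.031, -0.037, -0.004], [0, 0, -2.0]], [0.085, [-0.03, -0.038, -0.004], [0, 0, -2.0]]]
[[0.085, [-0.028, -0.038, -0.004], [0, 0, -1.9]], [0.085, [-0.028, -0.04, -0.003], [0, 0, -2.0]], [0.085, [0, 0, 0], [0, 0, 0]]]
```

>>> carry_out(moves=[[0.085,[-0.04,-0.027,-0.004],[0,0,-2.0]],[0.085,[-0.039,-0.028,-0.004],[0,0,-2.0]],[0.085,[-0.038,-0.03,-0.004],[0,0,-2.0]],[0.085,[-0.037,-0.031,-0.004],[0,0,-2.0]],[0.085,[-0.036,-0.032,-0.004],[0,0,-2.0]]])

```text
t: 0.78
eef_pos: [327.3, 415.8, 273.4]
orientation: [[-0.995, 0.101, -0.0], [0.101, 0.995, -0.0], [0.0, -0.0, -1.0]]
wrist_force: [0.7, 0.1, -0.6]
width: 85.4
finger_force: 0.0
```

>>> carry_out(moves=[[0.085,[-0.035,-0.033,-0.004],[0,0,-2.0]],[0.085,[-0.034,-0.035,-0.004],[0,0,-2.0]],[0.085,[-0.032,-0.036,-0.004],[0,0,-2.0]],[0.085,[-0.031,-0.037,-0.004],[0,0,-2.0]],[0.085,[-0.03,-0.038,-0.004],[0,0,-2.0]]])

```text
t: 1.4
eef_pos: [483.6, 231.4, 293.4]
orientation: [[-0.997, -0.073, -0.0], [-0.073, 0.997, 0.0], [0.0, 0.0, -1.0]]
wrist_force: [-0.3, 0.3, -0.4]
width: 84.9
finger_force: 0.0
```

>>> carry_out(moves=[[0.085,[-0.028,-0.038,-0.004],[0,0,-1.9]],[0.085,[-0.028,-0.04,-0.003],[0,0,-2.0]],[0.085,[0,0,0],[0,0,0]],[0.085,[0,0,0],[0,0,0]]])

```text
t: 1.9
eef_pos: [545.2, 160.1, 300.0]
orientation: [[-0.99, -0.139, -0.001], [-0.139, 0.99, 0.0], [0.001, 0.0, -1.0]]
wrist_force: [-0.5, 1.0, -0.6]
width: 84.6
finger_force: 0.0
```

Run:
```python
from h import *
s=sensors.state(); im=imaging.get_image("wrist"); cv2.imwrite("pics/w1.png",im); np.save("w1.npy",s,allow_pickle=True)
print(s["t"],s["eef_pos"],s["orientation"])
for col,z in (("yellow",90),("red",57),("green",56)):
    for c in blobs(mask(im,col),15): print(col,c[:,0,:].mean(0),cv2.contourArea(c),rect("wrist",c,z,s))
```

```text
1.9 [545.2  160.06 299.98] [[-0.99 -0.14 -0.  ]
 [-0.14  0.99  0.  ]
 [ 0.    0.   -1.  ]]
yellow [420.91 411.99] 438.0 [740.16 284.64  44.66  21.34 -85.97]
yellow [390.52 382.96] 604.5 [707.65 253.28 115.84  39.89 -74.33]
yellow [369.3  237.42] 1151.5 [564.61 204.46  88.51  38.26   9.27]
yellow [438.21 235.16] 1284.0 [554.58 261.11  89.28  38.74   9.48]
yellow [405.8 173.8] 23.5 [503.72 223.75   8.59   3.04 -76.32]
red [264.28 199.55] 33.5 [548.69 102.25  12.46   2.88 -82.02]
green [282.72 226.04] 21.5 [572.36 122.02  10.76   2.   -82.03]
green [572.37  30.98] 5941.5 [364.07 349.46  86.51  54.56 -62.45]
```

View pics/w1.png

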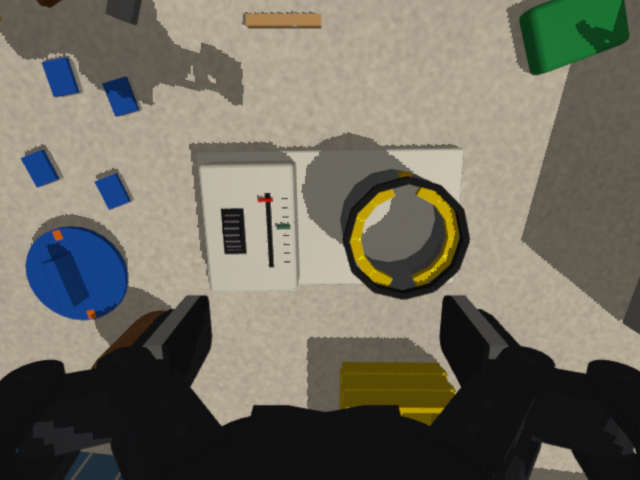

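Top-level view: the doser is in clear view. The canister is centred near (405,237), the red pointer is at (264,199), the green mark at (283,226), and the wheel at (233,231). Four of the tablets are at left.

Run:
```python
from h import *
s=np.load("w1.npy",allow_pickle=True).item(); im=cv2.imread("pics/w1.png")
for c in blobs(mask(im,"blue"),200): print("w",c[:,0,:].mean(0),cv2.contourArea(c),rect("wrist",c,14,s))
im=imaging.get_image("top")
for c in blobs(mask(im,"blue"),80):
    if cv2.contourArea(c)<200: print("t",rect("top",c,14))
p=plan([(474.5,-58.6,120,203,48,0),(474.5,-58.6,26,203,48,1),(474.5,-58.6,26,203,10,4),(474.5,-58.6,125,203,10,0)])
print(p)
```

```text
w [ 75.77 271.87] 6872.5 [ 670.05 -103.95  112.35  108.1   -73.87]
w [112.37 190.91] 633.0 [570.22 -64.1   30.77  24.62  27.9 ]
w [ 39.57 167.8 ] 699.5 [ 556.39 -139.     31.54   25.59   27.78]
w [120.36  96.08] 774.0 [473.62 -55.65  31.56  24.54  23.46]
w [60.15 76.68] 837.5 [ 463.52 -114.48   32.09   25.11   18.58]
t [ 464.61 -117.49   27.68   20.27   18.64]
t [474.91 -58.49  27.41  20.1   22.26]
t [ 484.76 -214.52   28.56   20.99  -24.22]
t [ 558.16 -142.25   28.42   20.62   29.04]
t [572.16 -67.11  28.08  20.78  26.96]
[[0.048, [0.017, -0.035, 0.03], [0, 0, -2.5]], [0.048, [0.018, -0.034, 0.03], [0, 0, -2.5]], [0.048, [0.02, -0.033, 0.03], [0, 0, -2.5]], [0.048, [0.021, -0.032, 0.03], [0, 0, -2.5]], [0.048, [0.022, -0.031, 0.03], [0, 0, -2.5]]]
[[0.048, [0.024, -0.03, 0.03], [0, 0, -2.4]], [0.048, [0.0, 0.0, 0.047], [0, 0, -0.0]], [0.048, [0.0, 0.0, 0.047], [0, 0, -0.0]], [0.048, [0, 0, 0], [0, 0, 0]], [0.01, [0.0, 0.0, 0.0], [0, 0, -0.0]]]
[[0.01, [0, 0, 0], [0, 0, 0]], [0.01, [0, 0, 0], [0, 0, 0]], [0.01, [0, 0, 0], [0, 0, 0]], [0.01, [0, 0, 0], [0, 0, 0]], [0.01, [0.0, 0.0, -0.049], [0, 0, -0.0]]]
[[0.01, [0.0, 0.0, -0.05], [0, 0, -0.0]]]
[474.7  -59.02 125.25 202.98]
```

>>> carry_out(moves=[[0.048,[0.017,-0.035,0.03],[0,0,-2.5]],[0.048,[0.018,-0.034,0.03],[0,0,-2.5]],[0.048,[0.02,-0.033,0.03],[0,0,-2.5]],[0.048,[0.021,-0.032,0.03],[0,0,-2.5]],[0.048,[0.022,-0.029,0.03],[0,0,-2.5]]])

```text
t: 2.62
eef_pos: [485.9, -21.3, 149.8]
orientation: [[-0.935, -0.354, 0.001], [-0.354, 0.935, -0.0], [-0.001, -0.0, -1.0]]
wrist_force: [0.1, -1.1, 0.1]
width: 47.9
finger_force: 0.0
```

>>> carry_out(moves=[[0.048,[0.024,-0.03,0.03],[0,0,-2.4]],[0.048,[0,0,0.045],[0,0,0]],[0.048,[0,0,0.035],[0,0,0]],[0.048,[0,0,0.014],[0,0,0]],[0.048,[0,0,0],[0,0,0]]])

```text
t: 3.25
eef_pos: [474.5, -57.2, 26.2]
orientation: [[-0.921, -0.391, -0.001], [-0.391, 0.921, 0.0], [0.001, 0.001, -1.0]]
wrist_force: [-0.3, -0.2, -0.5]
width: 47.9
finger_force: 0.0
```

>>> carry_out(moves=[[0.01,[0,0,0],[0,0,0]],[0.01,[0,0,0],[0,0,0]],[0.01,[0,0,0],[0,0,0]],[0.01,[0,0,0],[0,0,0]],[0.01,[0,0,-0.01],[0,0,0]]])

```text
t: 3.88
eef_pos: [474.7, -57.7, 37.2]
orientation: [[-0.921, -0.39, 0.001], [-0.39, 0.921, -0.0], [-0.001, -0.0, -1.0]]
wrist_force: [-0.4, 0.6, -1.0]
width: 21.9
finger_force: 59.0
```

Run:
```python
from h import *
p=plan([(474.5,-57,140,203,10,0),(559.6,232.3,140,200,10,0),(559.6,232.3,114,200,10,0)])
print()
# next tablet
p=plan([(559.6,232.3,114,200,36,3),(559.6,232.3,140,200,48,0),(464.2,-116.5,120,198.6,48,0),(464.2,-116.5,26,198.6,48,1)],start=p)
print(p)
```

```text
[[0.01, [-0.0, 0.0, -0.034], [0, 0, -0.0]], [0.01, [-0.0, 0.0, -0.034], [0, 0, -0.0]], [0.01, [-0.0, 0.001, -0.035], [0, 0, -0.0]], [0.01, [-0.027, 0.033, 0.0], [0, 0, 0.4]], [0.01, [-0.027, 0.034, 0.0], [0, 0, 0.4]]]
[[0.01, [-0.027, 0.034, 0.0], [0, 0, 0.4]], [0.01, [-0.027, 0.034, 0.0], [0, 0, 0.4]], [0.01, [-0.026, 0.034, 0.0], [0, 0, 0.5]], [0.01, [-0.026, 0.034, 0.0], [0, 0, 0.4]], [0.01, [-0.026, 0.034, 0.0], [0, 0, 0.5]]]
[[0.01, [-0.0, -0.0, 0.026], [0, 0, -0.0]]]

[[0.036, [-0.0, -0.0, 0.0], [0, 0, -0.0]], [0.036, [0, 0, 0], [0, 0, 0]], [0.036, [0, 0, 0], [0, 0, 0]], [0.036, [0, 0, 0], [0, 0, 0]], [0.048, [-0.0, -0.0, -0.026], [0, 0, -0.0]]]
[[0.048, [0.026, -0.037, 0.003], [0, 0, 0.2]], [0.048, [0.026, -0.037, 0.002], [0, 0, 0.2]], [0.048, [0.026, -0.037, 0.003], [0, 0, 0.2]], [0.048, [0.026, -0.037, 0.002], [0, 0, 0.2]], [0.048, [0.025, -0.037, 0.003], [0, 0, 0.1]]]
[[0.048, [0.025, -0.037, 0.002], [0, 0, 0.2]], [0.048, [0.026, -0.038, 0.003], [0, 0, 0.1]], [0.048, [0.025, -0.038, 0.002], [0, 0, 0.2]], [0.048, [0.0, 0.0, 0.047], [0, 0, -0.0]], [0.048, [0.0, 0.0, 0.047], [0, 0, -0.0]]]
[[0.048, [0, 0, 0], [0, 0, 0]]]
[ 464.36 -116.75   26.19  198.55]
```

>>> carry_out(moves=[[0.01,[0,0,-0.034],[0,0,0]],[0.01,[0,0,-0.034],[0,0,0]],[0.01,[0,0.001,-0.035],[0,0,0]],[0.01,[-0.027,0.033,0],[0,0,0.4]],[0.01,[-0.027,0.034,0],[0,0,0.4]]])

```text
t: 4.5
eef_pos: [498.5, 26.5, 141.1]
orientation: [[-0.927, -0.375, 0.003], [-0.375, 0.927, -0.0], [-0.002, -0.001, -1.0]]
wrist_force: [1.3, -0.4, -0.7]
width: 22.1
finger_force: 59.0
```

>>> carry_out(moves=[[0.01,[-0.027,0.034,0],[0,0,0.4]],[0.01,[-0.027,0.034,0],[0,0,0.4]],[0.01,[-0.026,0.034,0],[0,0,0.5]],[0.01,[-0.026,0.034,0],[0,0,0.4]],[0.01,[-0.026,0.034,0],[0,0,0.5]]])

```text
t: 5.12
eef_pos: [559.4, 233.6, 140.7]
orientation: [[-0.94, -0.341, 0.001], [-0.341, 0.94, 0.0], [-0.001, -0.0, -1.0]]
wrist_force: [-0.1, 1.0, -0.7]
width: 21.7
finger_force: 59.0
```

>>> carry_out(moves=[[0.01,[0,0,0],[0,0,0]],[0.01,[0,0,0.026],[0,0,0]],[0.01,[0,0,0],[0,0,0]]])

```text
t: 5.5
eef_pos: [558.3, 231.4, 112.8]
orientation: [[-0.94, -0.341, -0.003], [-0.341, 0.94, -0.001], [0.003, 0.0, -1.0]]
wrist_force: [0.7, 0.9, 0.1]
width: 22.4
finger_force: 59.0
```

>>> carry_out(moves=[[0.036,[0,0,0],[0,0,0]],[0.036,[0,0,0],[0,0,0]],[0.036,[0,0,0],[0,0,0]],[0.036,[0,0,-0.028],[0,0,0]],[0.048,[0.026,-0.037,0.003],[0,0,0.2]]])

```text
t: 6.12
eef_pos: [548.6, 189.8, 140.3]
orientation: [[-0.94, -0.34, 0.005], [-0.34, 0.94, 0.001], [-0.005, -0.0, -1.0]]
wrist_force: [0.2, -1.0, -0.1]
width: 48.1
finger_force: 0.0
```

>>> carry_out(moves=[[0.048,[0.026,-0.037,0.002],[0,0,0.2]],[0.048,[0.026,-0.037,0.003],[0,0,0.2]],[0.048,[0.026,-0.037,0.002],[0,0,0.2]],[0.048,[0.025,-0.037,0.003],[0,0,0.1]],[0.048,[0.025,-0.037,0.002],[0,0,0.2]]])

```text
t: 6.75
eef_pos: [487.6, -29.8, 126.6]
orientation: [[-0.946, -0.323, 0.001], [-0.323, 0.946, -0.0], [-0.001, -0.0, -1.0]]
wrist_force: [1.0, -0.4, -1.1]
width: 47.7
finger_force: 0.0
```

>>> carry_out(moves=[[0.048,[0.026,-0.038,0.003],[0,0,0.1]],[0.048,[0.025,-0.038,0.002],[0,0,0.2]],[0.048,[0,0,0],[0,0,0]]])

```text
t: 7.12
eef_pos: [463.8, -119.1, 121.5]
orientation: [[-0.949, -0.314, 0.0], [-0.314, 0.949, -0.0], [-0.0, -0.0, -1.0]]
wrist_force: [0.5, 0.2, -0.4]
width: 48.2
finger_force: 0.0
```

Run:
```python
from h import *
s=sensors.state(); im=imaging.get_image("wrist"); it=imaging.get_image("top")
print(s["t"],s["eef_pos"])
cv2.imwrite("pics/w2.png",im); cv2.imwrite("pics/t2.png",it)
for c in blobs(mask(im,"blue"),200):print("w",c[:,0,:].mean(0),rect("wrist",c,14,s))
for c in blobs(mask(it,"blue"),40):print("t",c[:,0,:].mean(0),rect("top",c,14))
```

```text
7.125 [ 463.77 -119.14  121.48]
w [348.5  395.74] [562.9  -69.53  23.25  19.65 -61.58]
w [262.89 361.9 ] [ 554.46 -130.55   34.42   14.15    1.67]
w [ 28.67 344.86] [ 603.21 -284.67   95.24   49.67   -3.53]
w [330.24 242.86] [ 463.04 -116.29   32.03   23.38   18.31]
w [168.9  225.41] [ 483.4  -212.82   32.94   23.95  -24.  ]
w [  5.05 182.98] [ 488.76 -308.86   39.24    8.69    5.84]
t [466.59 283.2 ] [ 486.38 -325.43   50.1    47.83  -89.63]
t [374.77 246.74] [ 557.95 -142.37   27.95   20.62   29.04]
t [189.18 244.39] [561.07 233.02  29.1   21.63  18.92]
t [337.36 239.77] [572.16 -67.11  28.08  20.78  26.96]
t [460.43 220.84] [ 611.9  -315.23   94.13   93.99   86.23]
t [354.02 192.48] [ 669.57 -100.22  102.93  101.76    0.3 ]
```

Run:
```python
from h import *
C=(559.4,232.5)
p=plan([(*C,140,197,10,1),(*C,114,197,10,1),(*C,114,197,36,3),(*C,142,197,36,0),(483.5,-213.5,122,156,48,0)],start=(463.5,-116.5,140,198.6))
print(p)
```

```text
[[0.01, [-0.025, 0.038, -0.0], [0, 0, 0.2]], [0.01, [-0.025, 0.038, -0.0], [0, 0, 0.2]], [0.01, [-0.025, 0.038, -0.0], [0, 0, 0.2]], [0.01, [-0.025, 0.038, -0.0], [0, 0, 0.2]], [0.01, [-0.025, 0.038, -0.0], [0, 0, 0.2]]]
[[0.01, [-0.025, 0.037, -0.0], [0, 0, 0.2]], [0.01, [-0.024, 0.038, -0.0], [0, 0, 0.2]], [0.01, [-0.025, 0.038, -0.0], [0, 0, 0.2]], [0.01, [0, 0, 0], [0, 0, 0]], [0.01, [0.0, -0.0, 0.026], [0, 0, 0.0]]]
[[0.01, [0, 0, 0], [0, 0, 0]], [0.036, [0.0, -0.0, -0.0], [0, 0, 0.0]], [0.036, [0, 0, 0], [0, 0, 0]], [0.036, [0, 0, 0], [0, 0, 0]], [0.036, [0, 0, 0], [0, 0, 0]]]
[[0.036, [0.0, -0.0, -0.028], [0, 0, 0.0]], [0.048, [0.02, -0.04, 0.002], [0, 0, 4.1]], [0.048, [0.017, -0.042, 0.002], [0, 0, 4.1]], [0.048, [0.014, -0.043, 0.002], [0, 0, 4.1]], [0.048, [0.011, -0.044, 0.002], [0, 0, 4.1]]]
[[0.048, [0.008, -0.045, 0.002], [0, 0, 4.1]], [0.048, [0.005, -0.045, 0.002], [0, 0, 4.1]], [0.048, [0.002, -0.045, 0.002], [0, 0, 4.1]], [0.048, [-0.001, -0.045, 0.002], [0, 0, 4.1]], [0.048, [-0.005, -0.045, 0.002], [0, 0, 4.1]]]
[[0.048, [-0.008, -0.045, 0.002], [0, 0, 4.1]]]
[ 483.9  -213.23  122.    156.  ]
```

>>> carry_out(moves=[[0.048,[0,0.002,0.045],[0,0,0]],[0.048,[0,0,0.037],[0,0,0]],[0.048,[0,0,0.013],[0,0,0]],[0.048,[0,0,0],[0,0,0]],[0.01,[0,0,0],[0,0,0]]])

```text
t: 7.85
eef_pos: [464.1, -114.8, 27.3]
orientation: [[-0.948, -0.318, 0.001], [-0.318, 0.948, -0.0], [-0.001, -0.001, -1.0]]
wrist_force: [0.2, 0.3, 0.8]
width: 30.8
finger_force: 0.0
```

>>> carry_out(moves=[[0.01,[0,0,0],[0,0,0]],[0.01,[0,0,0],[0,0,0]],[0.01,[0,0,0],[0,0,0]],[0.01,[0,0,-0.01],[0,0,0]],[0.01,[0,0,-0.034],[0,0,0]]])

```text
t: 8.48
eef_pos: [463.2, -114.8, 70.8]
orientation: [[-0.948, -0.318, -0.002], [-0.318, 0.948, 0.001], [0.001, 0.001, -1.0]]
wrist_force: [0.4, 0.1, 0.4]
width: 22.1
finger_force: 59.0
```

>>> carry_out(moves=[[0.01,[0,0,-0.035],[0,0,0]],[0.01,[0,0,-0.035],[0,0,0]],[0.01,[0,0,0],[0,0,0]]])

```text
t: 8.85
eef_pos: [464.4, -115.2, 143.3]
orientation: [[-0.948, -0.318, 0.005], [-0.318, 0.948, -0.002], [-0.004, -0.004, -1.0]]
wrist_force: [-0.1, 1.1, 0.4]
width: 22.3
finger_force: 59.0
```

>>> carry_out(moves=[[0.01,[-0.025,0.037,0],[0,0,0.2]],[0.01,[-0.025,0.038,0],[0,0,0.2]],[0.01,[-0.025,0.038,0],[0,0,0.2]],[0.01,[-0.025,0.038,0],[0,0,0.2]],[0.01,[-0.025,0.038,0],[0,0,0.2]]])

```text
t: 9.48
eef_pos: [523.5, 105.1, 140.0]
orientation: [[-0.954, -0.301, -0.001], [-0.301, 0.954, 0.0], [0.001, 0.0, -1.0]]
wrist_force: [-0.5, -0.4, -0.1]
width: 21.7
finger_force: 64.0
```

>>> carry_out(moves=[[0.01,[-0.025,0.036,0],[0,0,0.2]],[0.01,[-0.024,0.038,0],[0,0,0.2]],[0.01,[-0.025,0.038,0],[0,0,0.2]],[0.01,[0,0,0],[0,0,0]],[0.01,[0,0,0.028],[0,0,0]]])

```text
t: 10.1
eef_pos: [561.1, 232.7, 113.0]
orientation: [[-0.956, -0.292, 0.002], [-0.292, 0.956, 0.001], [-0.003, -0.0, -1.0]]
wrist_force: [0.9, -0.6, -0.9]
width: 21.6
finger_force: 63.4
```

>>> carry_out(moves=[[0.01,[0,0,0],[0,0,0]],[0.036,[0,0,0],[0,0,0]],[0.036,[0,0,0],[0,0,0]],[0.036,[0,0,0],[0,0,0]],[0.036,[0,0,-0.028],[0,0,0]]])

```text
t: 10.72
eef_pos: [560.1, 232.3, 139.4]
orientation: [[-0.957, -0.291, -0.003], [-0.291, 0.957, -0.001], [0.003, 0.0, -1.0]]
wrist_force: [0.1, 1.1, -0.1]
width: 36.2
finger_force: 0.0
```

>>> carry_out(moves=[[0.048,[0.02,-0.04,0.002],[0,0,4.1]],[0.048,[0.017,-0.042,0.002],[0,0,4.1]],[0.048,[0.014,-0.043,0.002],[0,0,4.1]],[0.048,[0.011,-0.044,0.002],[0,0,4.1]],[0.048,[0.008,-0.045,0.002],[0,0,4.1]]])

```text
t: 11.35
eef_pos: [523.6, 7.9, 130.7]
orientation: [[-0.998, 0.064, 0.001], [0.064, 0.998, -0.0], [-0.001, 0.0, -1.0]]
wrist_force: [0.4, -0.0, -0.3]
width: 47.6
finger_force: 0.0
```

>>> carry_out(moves=[[0.048,[0.005,-0.045,0.002],[0,0,4.1]],[0.048,[0.002,-0.045,0.002],[0,0,4.1]],[0.048,[-0.001,-0.045,0.002],[0,0,4.1]],[0.048,[-0.005,-0.045,0.002],[0,0,4.1]],[0.048,[-0.008,-0.045,0.002],[0,0,4.1]]])

```text
t: 11.98
eef_pos: [484.2, -215.1, 120.7]
orientation: [[-0.912, 0.41, 0.001], [0.41, 0.912, -0.0], [-0.001, 0.0, -1.0]]
wrist_force: [0.6, 0.0, 1.3]
width: 48.5
finger_force: 0.0
```

>>> carry_out(moves=[[0.048,[0,0,0],[0,0,0]]])

```text
t: 12.1
eef_pos: [484.1, -216.2, 120.4]
orientation: [[-0.911, 0.412, 0.001], [0.412, 0.911, -0.0], [-0.001, -0.0, -1.0]]
wrist_force: [0.1, 1.0, -0.1]
width: 47.9
finger_force: 0.0
```

```bash
cat > look.py <<'E'
from h import *
s=sensors.state(); im=imaging.get_image("wrist"); it=imaging.get_image("top")
print(s["t"],s["eef_pos"])
for c in blobs(mask(im,"blue"),200):print("w",c[:,0,:].mean(0),rect("wrist",c,14,s))
for c in blobs(mask(it,"blue"),40):print("t",c[:,0,:].mean(0),rect("top",c,14))
E
python3 look.py
python3 - <<'E'
from h import *
C=(559.4,232.5)
p=plan([(*C,140,190,10,1),(*C,114,190,10,1),(*C,114,190,36,3),(*C,142,190,36,0),(556.5,-140,122,208,48,0)],start=(483.5,-213,140,156))
E
```

```text
12.1 [ 484.13 -216.15  120.44]
w [542.84 416.25] [ 661.8  -128.8    27.94    8.41   20.6 ]
w [290.31 392.69] [ 575.3  -285.6    49.31   36.67   86.19]
w [608.62 370.7 ] [644.3  -72.83  80.18  37.17  30.8 ]
w [161.79 317.04] [ 486.71 -334.34   64.73   47.64  -71.67]
w [478.2  295.36] [ 555.88 -141.25   33.79   23.52   27.71]
w [600.2  268.08] [569.45 -66.27  34.82  23.86  28.32]
w [328.64 240.65] [ 483.82 -213.21   32.03   23.12  -24.92]
t [374.74 246.74] [ 557.95 -142.37   27.95   20.62   29.04]
t [186.34 243.09] [562.82 238.87  32.81  22.52  15.71]
t [337.36 239.77] [572.16 -67.11  28.08  20.78  26.96]
t [460.99 220.34] [ 611.86 -315.47   94.42   93.84   86.38]
t [353.95 192.34] [ 669.57 -100.22  102.93  101.76    0.3 ]
[[0.01, [0.011, 0.044, -0.0], [0, 0, -3.4]], [0.01, [0.009, 0.044, -0.0], [0, 0, -3.4]], [0.01, [0.006, 0.045, -0.0], [0, 0, -3.4]], [0.01, [0.003, 0.045, -0.0], [0, 0, -3.4]], [0.01, [0.001, 0.045, -0.0], [0, 0, -3.4]]]
[[0.01, [-0.002, 0.045, -0.0], [0, 0, -3.4]], [0.01, [-0.005, 0.045, -0.0], [0, 0, -3.4]], [0.01, [-0.008, 0.045, -0.0], [0, 0, -3.4]], [0.01, [-0.01, 0.044, -0.0], [0, 0, -3.4]], [0.01, [-0.013, 0.043, -0.0], [0, 0, -3.4]]]
[[0.01, [0, 0, 0], [0, 0, 0]], [0.01, [0.0, 0.0, 0.026], [0, 0, 0.0]], [0.01, [0, 0, 0], [0, 0, 0]], [0.036, [0.0, 0.0, -0.0], [0, 0, 0.0]], [0.036, [0, 0, 0], [0, 0, 0]]]
[[0.036, [0, 0, 0], [0, 0, 0]], [0.036, [0, 0, 0], [0, 0, 0]], [0.036, [0.0, 0.0, -0.028], [0, 0, 0.0]], [0.048, [0.008, -0.046, 0.002], [0, 0, -2.2]], [0.048, [0.01, -0.045, 0.003], [0, 0, -2.3]]]
[[0.048, [0.012, -0.045, 0.002], [0, 0, -2.2]], [0.048, [0.014, -0.044, 0.003], [0, 0, -2.3]], [0.048, [0.016, -0.044, 0.002], [0, 0, -2.2]], [0.048, [0.017, -0.043, 0.003], [0, 0, -2.3]], [0.048, [0.019, -0.043, 0.002], [0, 0, -2.2]]]
[[0.048, [0.021, -0.042, 0.003], [0, 0, -2.3]]]
```

>>> carry_out(moves=[[0.048,[0,0.002,0.044],[0,0,0]],[0.048,[0,0,0.037],[0,0,0]],[0.048,[0,0,0.013],[0,0,0]],[0.048,[0,0,0],[0,0,0]],[0.01,[0,0,0],[0,0,0]]])

```text
t: 12.82
eef_pos: [485.9, -211.7, 27.5]
orientation: [[-0.913, 0.407, 0.001], [0.407, 0.913, -0.001], [-0.002, -0.0, -1.0]]
wrist_force: [1.0, -0.6, -0.9]
width: 31.1
finger_force: 0.0
```

>>> carry_out(moves=[[0.01,[0,0,0],[0,0,0]],[0.01,[0,0,0],[0,0,0]],[0.01,[0,0,0],[0,0,0]],[0.01,[0,0,-0.01],[0,0,0]],[0.01,[0,0,-0.034],[0,0,0]]])

```text
t: 13.45
eef_pos: [484.9, -211.6, 70.8]
orientation: [[-0.913, 0.408, -0.002], [0.408, 0.913, 0.001], [0.002, 0.0, -1.0]]
wrist_force: [-0.0, -0.3, 0.6]
width: 22.1
finger_force: 59.0
```

>>> carry_out(moves=[[0.01,[0,0,-0.035],[0,0,0]],[0.01,[0,0,-0.035],[0,0,0]],[0.01,[0,0,0],[0,0,0]]])

```text
t: 13.82
eef_pos: [486.2, -212.2, 143.5]
orientation: [[-0.913, 0.408, 0.005], [0.408, 0.913, -0.003], [-0.006, -0.001, -1.0]]
wrist_force: [0.3, 0.0, -1.0]
width: 21.8
finger_force: 59.0
```

>>> carry_out(moves=[[0.01,[0.011,0.044,0],[0,0,-3.4]],[0.01,[0.009,0.044,0],[0,0,-3.4]],[0.01,[0.006,0.045,0],[0,0,-3.4]],[0.01,[0.003,0.045,0],[0,0,-3.4]],[0.01,[0.001,0.045,0],[0,0,-3.4]]])

```text
t: 14.45
eef_pos: [522.8, 12.3, 140.0]
orientation: [[-0.993, 0.121, -0.0], [0.121, 0.993, 0.0], [0.0, 0.0, -1.0]]
wrist_force: [1.2, -1.1, -0.2]
width: 22.0
finger_force: 59.0
```

>>> carry_out(moves=[[0.01,[-0.002,0.045,0],[0,0,-3.4]],[0.01,[-0.005,0.045,0],[0,0,-3.4]],[0.01,[-0.008,0.045,0],[0,0,-3.4]],[0.01,[-0.01,0.044,0],[0,0,-3.4]],[0.01,[-0.013,0.043,0],[0,0,-3.4]]])

```text
t: 15.08
eef_pos: [561.9, 234.9, 139.9]
orientation: [[-0.985, -0.175, -0.001], [-0.175, 0.985, -0.0], [0.001, -0.0, -1.0]]
wrist_force: [-0.5, -0.4, 0.0]
width: 21.7
finger_force: 59.0
```

>>> carry_out(moves=[[0.01,[0,0,0],[0,0,0]],[0.01,[0,0,0],[0,0,0]]])

```text
t: 15.32
eef_pos: [561.7, 233.1, 139.8]
orientation: [[-0.985, -0.173, -0.001], [-0.173, 0.985, -0.0], [0.001, -0.0, -1.0]]
wrist_force: [0.4, -0.6, 0.1]
width: 22.2
finger_force: 59.0
```

>>> carry_out(moves=[[0.01,[0.002,0,0.026],[0,0,0]],[0.01,[0,0,0],[0,0,0]],[0.036,[0,0,0],[0,0,0]],[0.036,[0,0,0],[0,0,0]],[0.036,[0,0,0],[0,0,0]]])

```text
t: 15.95
eef_pos: [560.4, 233.1, 115.0]
orientation: [[-0.985, -0.172, 0.001], [-0.172, 0.985, 0.0], [-0.001, 0.0, -1.0]]
wrist_force: [0.6, 0.2, -0.1]
width: 36.2
finger_force: 0.0
```

>>> carry_out(moves=[[0.036,[0,0,-0.028],[0,0,0]],[0.048,[0.008,-0.046,0.002],[0,0,-2.2]],[0.048,[0.01,-0.045,0.003],[0,0,-2.3]],[0.048,[0.012,-0.045,0.002],[0,0,-2.2]],[0.048,[0.014,-0.044,0.003],[0,0,-2.3]]])

```text
t: 16.58
eef_pos: [558.8, 46.2, 132.7]
orientation: [[-0.945, -0.326, 0.001], [-0.326, 0.945, 0.0], [-0.001, -0.0, -1.0]]
wrist_force: [0.0, -0.0, -0.6]
width: 47.7
finger_force: 0.0
```

>>> carry_out(moves=[[0.048,[0.016,-0.044,0.002],[0,0,-2.2]],[0.048,[0.017,-0.043,0.003],[0,0,-2.3]],[0.048,[0.019,-0.043,0.002],[0,0,-2.2]],[0.048,[0.021,-0.042,0.003],[0,0,-2.3]],[0.048,[0,0,0],[0,0,0]]])

```text
t: 17.2
eef_pos: [556.4, -142.1, 122.3]
orientation: [[-0.885, -0.466, 0.001], [-0.466, 0.885, -0.0], [-0.0, -0.001, -1.0]]
wrist_force: [-0.6, 0.2, -0.8]
width: 48.3
finger_force: 0.0
```

```bash
python3 look.py
python3 - <<'E'
from h import *
C=(559.4,232.5)
p=plan([(*C,140,203,10,1),(*C,114,203,10,1),(*C,114,203,36,3),(*C,142,203,36,0),(570.5,-65.5,122,208,48,0)],start=(556.5,-141,140,208))
E
```

```text
17.2 [ 556.39 -142.12  122.34]
w [313.26 380.48] [ 642.83 -101.94   95.61   54.54  -66.98]
w [428.1  297.89] [557.01 -66.22  24.5   12.47  77.73]
w [326.95 243.5 ] [ 556.65 -140.96   31.54   23.38   27.75]
w [ 53.8  183.84] [ 606.91 -305.14   94.31   86.98   -3.71]
w [70.75  6.39] [ 505.37 -320.99   46.96    9.48  -62.26]
t [466.28 282.9 ] [ 486.38 -325.41   50.05   47.83  -89.63]
t [185.52 243.15] [562.58 241.01  35.95  23.53   9.23]
t [335.19 238.16] [574.18 -65.12  22.69  18.99  26.81]
t [461.46 220.25] [ 612.   -315.35   93.96   93.26   86.36]
t [352.88 187.4 ] [678.46 -92.68 103.82  79.19 -52.1 ]
[[0.01, [-0.022, 0.041, -0.0], [0, 0, 0.6]], [0.01, [-0.022, 0.041, -0.0], [0, 0, 0.6]], [0.01, [-0.021, 0.042, -0.0], [0, 0, 0.6]], [0.01, [-0.021, 0.042, -0.0], [0, 0, 0.6]], [0.01, [-0.021, 0.042, -0.0], [0, 0, 0.7]]]
[[0.01, [-0.02, 0.042, -0.0], [0, 0, 0.6]], [0.01, [-0.019, 0.042, -0.0], [0, 0, 0.7]], [0.01, [-0.019, 0.043, -0.0], [0, 0, 0.6]], [0.01, [0, 0, 0], [0, 0, 0]], [0.01, [-0.0, -0.0, 0.026], [0, 0, 0.0]]]
[[0.01, [0, 0, 0], [0, 0, 0]], [0.036, [-0.0, -0.0, -0.0], [0, 0, 0.0]], [0.036, [0, 0, 0], [0, 0, 0]], [0.036, [0, 0, 0], [0, 0, 0]], [0.036, [0, 0, 0], [0, 0, 0]]]
[[0.036, [-0.0, -0.0, -0.028], [0, 0, 0.0]], [0.048, [0.018, -0.046, 0.003], [0, 0, -0.8]], [0.048, [0.018, -0.046, 0.003], [0, 0, -0.8]], [0.048, [0.019, -0.046, 0.004], [0, 0, -0.8]], [0.048, [0.02, -0.046, 0.003], [0, 0, -0.9]]]
[[0.048, [0.02, -0.046, 0.004], [0, 0, -0.8]], [0.048, [0.021, -0.045, 0.003], [0, 0, -0.9]]]
```

>>> carry_out(moves=[[0.048,[0,0.001,0.046],[0,0,0]],[0.048,[0,0,0.037],[0,0,0]],[0.048,[0,0,0.013],[0,0,0]],[0.048,[0,0,0],[0,0,0]],[0.01,[0,0,0],[0,0,0]]])

```text
t: 17.92
eef_pos: [556.6, -138.3, 27.6]
orientation: [[-0.883, -0.469, 0.002], [-0.469, 0.883, -0.001], [-0.001, -0.001, -1.0]]
wrist_force: [0.3, -0.6, -0.1]
width: 31.2
finger_force: 0.0
```

>>> carry_out(moves=[[0.01,[0,0,0],[0,0,0]],[0.01,[0,0,0],[0,0,0]],[0.01,[0,0,0],[0,0,0]],[0.01,[0,0,-0.01],[0,0,0]],[0.01,[0,0,-0.034],[0,0,0]]])

```text
t: 18.55
eef_pos: [555.5, -138.4, 70.7]
orientation: [[-0.884, -0.468, -0.002], [-0.468, 0.884, 0.001], [0.001, 0.001, -1.0]]
wrist_force: [-0.0, -1.3, -0.9]
width: 22.2
finger_force: 58.9
```

>>> carry_out(moves=[[0.01,[0,0,-0.035],[0,0,0]],[0.01,[0,0,-0.035],[0,0,0]],[0.01,[0,0,0],[0,0,0]]])

```text
t: 18.92
eef_pos: [557.0, -138.9, 143.8]
orientation: [[-0.883, -0.469, 0.006], [-0.469, 0.883, -0.002], [-0.004, -0.004, -1.0]]
wrist_force: [-0.1, 0.7, -0.5]
width: 21.7
finger_force: 58.9
```

>>> carry_out(moves=[[0.01,[-0.022,0.041,0],[0,0,0.6]],[0.01,[-0.022,0.041,0],[0,0,0.6]],[0.01,[-0.021,0.042,0],[0,0,0.6]],[0.01,[-0.021,0.042,0],[0,0,0.6]],[0.01,[-0.021,0.042,0],[0,0,0.7]]])

```text
t: 19.55
eef_pos: [557.6, 96.9, 140.2]
orientation: [[-0.908, -0.42, -0.0], [-0.42, 0.908, 0.0], [0.0, 0.0, -1.0]]
wrist_force: [0.1, -0.8, 0.0]
width: 21.9
finger_force: 58.9
```

>>> carry_out(moves=[[0.01,[-0.02,0.042,0],[0,0,0.6]],[0.01,[-0.019,0.042,0],[0,0,0.7]],[0.01,[-0.019,0.042,0],[0,0,0.6]],[0.01,[0,0,0],[0,0,0]]])

```text
t: 20.05
eef_pos: [558.6, 236.7, 140.0]
orientation: [[-0.92, -0.393, -0.0], [-0.393, 0.92, 0.0], [0.0, 0.0, -1.0]]
wrist_force: [0.3, -0.4, -0.9]
width: 21.9
finger_force: 58.9
```

>>> carry_out(moves=[[0.01,[0.001,-0.004,0.026],[0,0,0]],[0.01,[0,0,0],[0,0,0]],[0.036,[0,0,0],[0,0,0]],[0.036,[0,0,0],[0,0,0]],[0.036,[0,0,0],[0,0,0]]])

```text
t: 20.68
eef_pos: [560.0, 230.0, 114.9]
orientation: [[-0.921, -0.39, 0.001], [-0.39, 0.921, 0.0], [-0.001, -0.0, -1.0]]
wrist_force: [-0.5, 0.5, -0.7]
width: 35.9
finger_force: 0.0
```

>>> carry_out(moves=[[0.036,[0,0,-0.028],[0,0,0]],[0.048,[0.018,-0.046,0.003],[0,0,-0.8]],[0.048,[0.018,-0.046,0.003],[0,0,-0.8]],[0.048,[0.019,-0.046,0.004],[0,0,-0.8]],[0.048,[0.02,-0.046,0.003],[0,0,-0.9]]])

```text
t: 21.3
eef_pos: [566.7, 29.9, 129.6]
orientation: [[-0.897, -0.443, 0.001], [-0.443, 0.897, 0.0], [-0.001, -0.0, -1.0]]
wrist_force: [0.2, 0.8, 0.4]
width: 48.4
finger_force: 0.0
```

>>> carry_out(moves=[[0.048,[0.02,-0.046,0.004],[0,0,-0.8]],[0.048,[0.021,-0.045,0.003],[0,0,-0.9]],[0.048,[0,0,0],[0,0,0]]])

```text
t: 21.68
eef_pos: [570.9, -71.3, 122.4]
orientation: [[-0.885, -0.465, 0.001], [-0.465, 0.885, -0.0], [-0.0, -0.0, -1.0]]
wrist_force: [0.2, -0.6, -0.0]
width: 48.4
finger_force: 0.0
```

```bash
python3 look.py
python3 - <<'E'
from h import *
C=(559.4,232.5)
p=plan([(*C,140,203,10,1)],start=(570,-65.5,140,208))
E
```

```text
21.675 [570.9  -71.29 122.36]
w [274.16 352.9 ] [654.38 -63.17  89.53  32.74  16.84]
w [190.25 308.01] [ 650.07 -130.74   84.19   36.05  -18.03]
w [334.22 245.36] [570.28 -65.68  31.63  23.37  27.72]
w [ 10.29 119.95] [ 592.92 -257.92   69.52   21.18   15.24]
t [466.43 283.06] [ 486.38 -325.44   49.84   48.05   89.2 ]
t [185.37 242.24] [564.21 239.89  33.42  26.49  16.4 ]
t [460.46 220.84] [ 611.81 -315.39   94.56   93.7    86.13]
t [355.98 180.97] [ 696.67 -106.2   101.57   47.39   75.14]
[[0.01, [-0.022, 0.045, -0.0], [0, 0, 0.8]], [0.01, [-0.021, 0.045, -0.0], [0, 0, 0.8]], [0.01, [-0.02, 0.045, -0.0], [0, 0, 0.8]], [0.01, [-0.02, 0.046, -0.0], [0, 0, 0.9]], [0.01, [-0.019, 0.046, -0.0], [0, 0, 0.8]]]
[[0.01, [-0.019, 0.045, -0.0], [0, 0, 0.9]], [0.01, [0, 0, 0], [0, 0, 0]]]
```

>>> carry_out(moves=[[0.048,[-0.002,0.005,0.046],[0,0,0]],[0.048,[0,0,0.037],[0,0,0]],[0.048,[0,0,0.013],[0,0,0]],[0.048,[0,0,0],[0,0,0]],[0.01,[0,0,0],[0,0,0]]])

```text
t: 22.4
eef_pos: [570.9, -62.7, 27.6]
orientation: [[-0.883, -0.469, 0.002], [-0.469, 0.883, -0.0], [-0.002, -0.001, -1.0]]
wrist_force: [-0.3, -0.3, 0.2]
width: 31.1
finger_force: 0.0
```

>>> carry_out(moves=[[0.01,[0,0,0],[0,0,0]],[0.01,[0,0,0],[0,0,0]],[0.01,[0,0,0],[0,0,0]],[0.01,[0,0,-0.01],[0,0,0]],[0.01,[0,0,-0.034],[0,0,0]]])

```text
t: 23.02
eef_pos: [569.7, -62.9, 70.7]
orientation: [[-0.883, -0.468, -0.002], [-0.468, 0.883, 0.0], [0.001, 0.001, -1.0]]
wrist_force: [0.3, 0.8, 0.5]
width: 21.9
finger_force: 58.9
```

>>> carry_out(moves=[[0.01,[0,0,-0.035],[0,0,0]],[0.01,[0,0,-0.035],[0,0,0]],[0.01,[0,0,0],[0,0,0]]])

```text
t: 23.4
eef_pos: [571.2, -63.2, 143.8]
orientation: [[-0.883, -0.468, 0.006], [-0.468, 0.883, -0.001], [-0.004, -0.004, -1.0]]
wrist_force: [0.2, -0.5, -1.3]
width: 22.0
finger_force: 58.9
```

>>> carry_out(moves=[[0.01,[-0.022,0.045,0],[0,0,0.8]],[0.01,[-0.021,0.045,0],[0,0,0.8]],[0.01,[-0.02,0.045,0],[0,0,0.8]],[0.01,[-0.02,0.046,0],[0,0,0.9]],[0.01,[-0.019,0.046,0],[0,0,0.8]]])

```text
t: 24.02
eef_pos: [560.5, 187.3, 140.0]
orientation: [[-0.915, -0.404, -0.0], [-0.404, 0.915, -0.0], [0.0, 0.0, -1.0]]
wrist_force: [0.5, 0.3, 0.4]
width: 21.9
finger_force: 58.9
```

>>> carry_out(moves=[[0.01,[-0.019,0.045,0],[0,0,0.9]],[0.01,[0,0,0],[0,0,0]],[0.01,[0,0,0],[0,0,0]]])

```text
t: 24.4
eef_pos: [559.9, 234.4, 139.9]
orientation: [[-0.921, -0.39, -0.001], [-0.39, 0.921, -0.0], [0.001, 0.0, -1.0]]
wrist_force: [0.6, 0.5, -0.1]
width: 22.0
finger_force: 58.9
```

>>> carry_out(moves=[[0.01,[0.001,-0.002,0.026],[0,0,0]],[0.01,[0,0,0],[0,0,0]],[0.036,[0,0,0],[0,0,0]],[0.036,[0,0,0],[0,0,0]],[0.036,[0,0,0],[0,0,0]]])

```text
t: 25.02
eef_pos: [560.2, 232.4, 114.9]
orientation: [[-0.921, -0.39, 0.001], [-0.39, 0.921, 0.0], [-0.001, -0.0, -1.0]]
wrist_force: [-1.0, -0.3, 0.3]
width: 36.4
finger_force: 0.0
```

>>> carry_out(moves=[[0.036,[0,0,-0.04],[0,0,0]],[0.036,[0.008,0,-0.055],[0,0,7]],[0.036,[0.008,0,-0.055],[0,0,7]],[0.036,[0,0,0],[0,0,0]],[0.036,[0,0,0],[0,0,0]]])

```text
t: 25.65
eef_pos: [544.7, 227.1, 264.1]
orientation: [[-0.988, -0.156, -0.0], [-0.156, 0.988, 0.0], [0.0, 0.0, -1.0]]
wrist_force: [1.0, 0.1, -0.2]
width: 35.9
finger_force: 0.0
```

Run:
```python
from h import *
s=sensors.state(); im=imaging.get_image("wrist"); cv2.imwrite("pics/w3.png",im); np.save("w3.npy",s,allow_pickle=True)
print(s["t"],s["eef_pos"])
g=(im.max(2)<45)
for c in blobs(g,3000):
    P=ray("wrist",cv2.convexHull(c)[:,0,:],99,s)[:,:2].astype(np.float32); print("dark",c[:,0].mean(0),cv2.minEnclosingCircle(P),cv2.fitEllipse(P) if len(P)>5 else 0)
for c in blobs(mask(im,"yellow"),15):
    print("y",c[:,0,:].mean(0),cv2.contourArea(c),rect("wrist",c,90,s))
```

```text
25.65 [544.7  227.07 264.07]
dark [320.79 388.19] ((786.0822143554688, 259.962646484375), 295.6763916015625) ((885.1204223632812, 268.7243957519531), (610.0491333007812, 763.9221801757812), 88.4096450805664)
y [330.83 390.3 ] 3428.5 [698.59 256.94 102.09  38.32 -82.55]
y [367.97 237.02] 1664.0 [555.56 261.76  89.64  39.27   9.  ]
y [290.76 236.97] 1721.0 [564.3  204.11  88.76  39.41   9.27]
y [330.   166.88] 44.0 [503.9  224.34   9.07   2.98 -81.02]
```

View pics/w3.png

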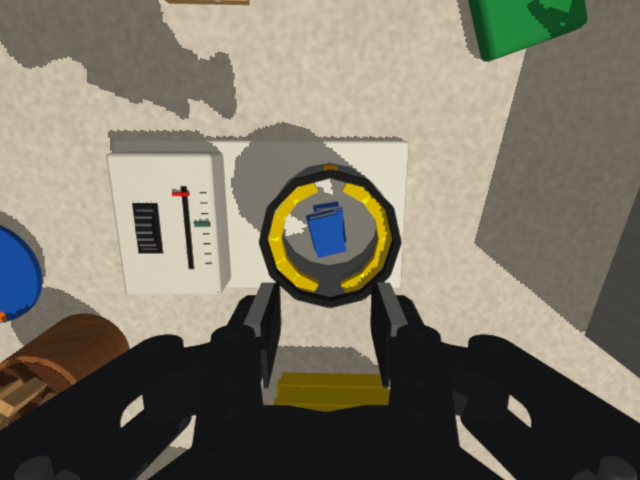

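All five tablets are in, but they seem to be piled in a tall stack at (327,230). That may foul the lid's plug, so I'm measuring the stack.

Run:
```python
from h import *
s=np.load("w3.npy",allow_pickle=True).item(); im=cv2.imread("pics/w3.png")
m=mask(im,"blue"); m[:190]=0;m[270:]=0;m[:,:290]=0;m[:,370:]=0
for c in blobs(m,40):
    print(c[:,0].mean(0),cv2.contourArea(c))
    for z in (40,54,68,82): print(z,rect("wrist",c,z,s))
cv2.imwrite("pics/c3.png",cv2.resize(im[160:310,250:410],None,fx=4,fy=4,interpolation=cv2.INTER_CUBIC))
```

```text
[325.5  227.38] 1186.5
40 [567.47 233.65  40.7   32.21  22.04]
54 [563.92 232.97  39.05  30.9   22.04]
68 [560.36 232.29  37.39  29.59  22.04]
82 [556.81 231.61  35.74  28.28  22.04]
```

View pics/c3.png

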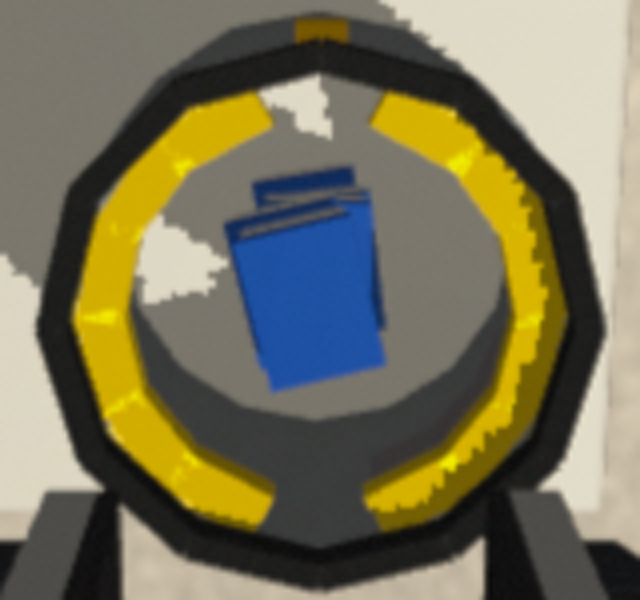

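The crop shows the top tablet's face close to the rim: the stack is five high, with its top at about z 82. The plug needs that space, so I'll move the upper tablets to the sides.

Run:
```python
from h import *
s=np.load("w3.npy",allow_pickle=True).item()
q=np.array([(310,218.5),(341.3,210),(346.3,251.3),(317.5,257.5)])
for z in (68,82):
    P=ray("wrist",q,z,s)[:,:2]; print(z,P.mean(0),cv2.minAreaRect(P.astype(np.float32)))
    print(np.linalg.norm(np.diff(P,axis=0),axis=1))
print(plan([(559,231.5,130,200,36,1),(559,231.5,94,200,36,1)]))
```

```text
68 [561.86 232.9 ] ((561.3912353515625, 233.188720703125), (37.5495719909668, 27.09467315673828), 19.05583381652832)
[27.22 36.41 25.43]
82 [558.24 232.19] ((557.7913208007812, 232.46908569335938), (35.888187408447266, 25.89589500427246), 19.05586051940918)
[26.01 34.8  24.3 ]
[[0.036, [-0.005, 0.001, 0.044], [0, 0, -3.7]], [0.036, [-0.005, 0.0, 0.045], [0, 0, -3.7]], [0.036, [-0.005, 0.0, 0.044], [0, 0, -3.6]], [0.036, [0, 0, 0], [0, 0, 0]], [0.036, [0.0, 0.0, 0.036], [0, 0, -0.0]]]
[[0.036, [0, 0, 0], [0, 0, 0]]]
[559.11 231.31  94.34 199.99]
```

>>> carry_out(moves=[[0.036,[-0.005,0.001,0.044],[0,0,-3.7]],[0.036,[-0.005,0,0.045],[0,0,-3.7]],[0.036,[-0.005,0,0.044],[0,0,-3.6]],[0.036,[0,0,0],[0,0,0]],[0.036,[0,0.001,0.018],[0,0,0]]])

```text
t: 26.32
eef_pos: [559.9, 232.6, 114.3]
orientation: [[-0.94, -0.34, 0.002], [-0.34, 0.94, 0.001], [-0.003, -0.0, -1.0]]
wrist_force: [-0.1, -0.4, 0.9]
width: 35.5
finger_force: 0.0
```

>>> carry_out(moves=[[0.036,[0,0,0.018],[0,0,0]],[0.036,[0,0,0],[0,0,0]],[0.01,[0,0,0],[0,0,0]],[0.01,[0,0,0],[0,0,0]],[0.01,[0,0,0],[0,0,0]]])

```text
t: 26.95
eef_pos: [559.3, 232.4, 95.9]
orientation: [[-0.94, -0.341, 0.001], [-0.341, 0.94, 0.0], [-0.001, 0.0, -1.0]]
wrist_force: [-0.3, -0.3, 2.4]
width: 21.8
finger_force: 59.0
```

>>> carry_out(moves=[[0.01,[0,0,0],[0,0,0]]])

```text
t: 27.08
eef_pos: [559.3, 232.4, 95.8]
orientation: [[-0.94, -0.341, 0.001], [-0.341, 0.94, 0.0], [-0.001, 0.0, -1.0]]
wrist_force: [-1.2, 0.4, 4.4]
width: 22.1
finger_force: 59.2
```

>>> carry_out(moves=[[0.01,[0,0,-0.019],[0,0,0]],[0.01,[0,0,-0.019],[0,0,0]],[0.01,[0,0.01,0],[0,0,0]],[0.01,[0,0.01,0],[0,0,0]],[0.01,[0,0,0.005],[0,0,0]]])

```text
t: 27.7
eef_pos: [551.7, 252.0, 127.6]
orientation: [[-0.94, -0.342, -0.001], [-0.342, 0.94, -0.0], [0.001, 0.0, -1.0]]
wrist_force: [1.2, -0.4, 0.0]
width: 22.0
finger_force: 58.8
```

>>> carry_out(moves=[[0.01,[0,0,0],[0,0,0]],[0.036,[0,0,0],[0,0,0]],[0.036,[0,0,0],[0,0,0]],[0.036,[0,0,0],[0,0,0]],[0.036,[0,-0.009,-0.045],[0,0,4]]])

```text
t: 28.32
eef_pos: [554.2, 242.4, 171.3]
orientation: [[-0.962, -0.274, -0.005], [-0.274, 0.962, -0.002], [0.006, -0.0, -1.0]]
wrist_force: [0.4, 0.4, 0.9]
width: 35.6
finger_force: 0.0
```

>>> carry_out(moves=[[0.036,[0.008,-0.011,-0.045],[0,0,4]],[0.036,[0.008,0,-0.045],[0,0,4]],[0.036,[0,0,0],[0,0,0]],[0.036,[0,0,0],[0,0,0]]])

```text
t: 28.82
eef_pos: [542.7, 228.1, 262.9]
orientation: [[-0.99, -0.139, -0.0], [-0.139, 0.99, -0.0], [0.0, 0.0, -1.0]]
wrist_force: [-0.7, -0.6, -0.4]
width: 35.7
finger_force: 0.0
```

Run:
```python
from h import *
s=sensors.state(); im=imaging.get_image("wrist"); cv2.imwrite("pics/w4.png",im); np.save("w4.npy",s,allow_pickle=True)
print(s["t"],s["eef_pos"])
u,v=proj("wrist",[[559.8,232.5,90]],s)[0].astype(int); print(u,v)
cv2.imwrite("pics/c4.png",cv2.resize(im[v-75:v+75,u-80:u+80],None,fx=4,fy=4,interpolation=cv2.INTER_CUBIC))
```

```text
28.825 [542.65 228.11 262.85]
327 241
```

View pics/c4.png

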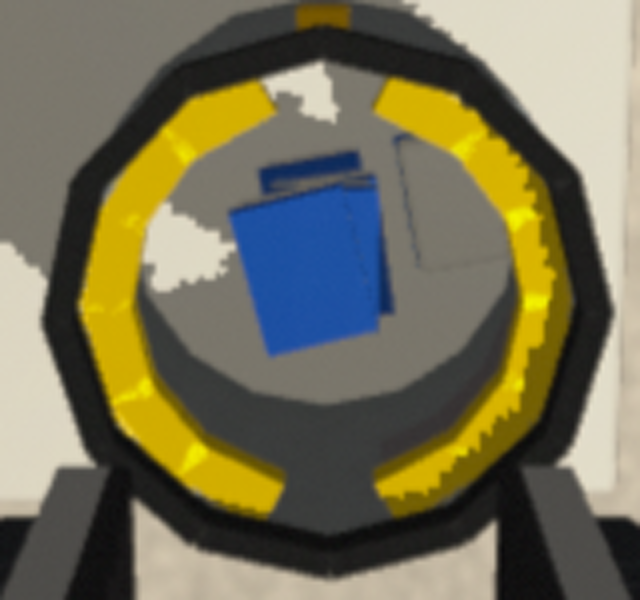

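The crop shows the top tablet moved down to the floor at right (grey underside at (455,205)). Four remain in the stack; moving one more to the other side.

Run:
```python
from h import *
s=np.load("w4.npy",allow_pickle=True).item()
q=np.array([(232,208),(345,185),(378,335),(270,355)])/4+[327-80,241-75]
P=ray("wrist",q,68,s)[:,:2]; print(P.mean(0),cv2.minAreaRect(P.astype(np.float32)))
c=P.mean(0)
plan([(*c,130,198,36,1),(*c,81,198,36,1)])
```

```text
[559.56 229.14] ((559.6773681640625, 229.03753662109375), (33.78849792480469, 24.118675231933594), 20.44167137145996)
[[0.036, [-0.006, -0.0, 0.044], [0, 0, -3.3]], [0.036, [-0.005, -0.001, 0.044], [0, 0, -3.4]], [0.036, [-0.006, -0.001, 0.044], [0, 0, -3.3]], [0.036, [0, 0, 0], [0, 0, 0]], [0.036, [0.0, -0.0, 0.049], [0, 0, -0.0]]]
[[0.036, [0, 0, 0], [0, 0, 0]]]
```

>>> carry_out(moves=[[0.034,[-0.006,0,0.044],[0,0,-3.3]],[0.034,[-0.006,0,0.044],[0,0,-3.4]],[0.034,[-0.006,0,0.044],[0,0,-3.3]],[0.034,[0,0,0],[0,0,0]],[0.034,[0,0,0.018],[0,0,0]]])

```text
t: 29.5
eef_pos: [561.3, 232.1, 114.3]
orientation: [[-0.952, -0.307, 0.002], [-0.307, 0.952, 0.001], [-0.003, 0.0, -1.0]]
wrist_force: [0.3, -0.4, 0.5]
width: 33.7
finger_force: 0.0
```

>>> carry_out(moves=[[0.034,[0,0,0.018],[0,0,0]],[0.034,[0,0,0.013],[0,0,0]],[0.034,[0,0,0],[0,0,0]],[0.01,[0,0,0],[0,0,0]],[0.01,[0,0,0],[0,0,0]]])

```text
t: 30.12
eef_pos: [560.8, 231.9, 82.9]
orientation: [[-0.951, -0.308, 0.001], [-0.308, 0.951, 0.0], [-0.001, 0.0, -1.0]]
wrist_force: [0.8, -0.1, 0.2]
width: 22.2
finger_force: 59.2
```

>>> carry_out(moves=[[0.01,[0,0,0],[0,0,0]],[0.01,[0,0,0],[0,0,0]]])

```text
t: 30.38
eef_pos: [560.6, 231.9, 82.7]
orientation: [[-0.951, -0.308, 0.001], [-0.308, 0.951, 0.0], [-0.001, 0.0, -1.0]]
wrist_force: [-0.3, 0.9, 3.0]
width: 21.8
finger_force: 59.6
```

>>> carry_out(moves=[[0.01,[0,0,-0.024],[0,0,0]],[0.01,[0,0,-0.025],[0,0,0]],[0.01,[0,-0.01,0],[0,0,0]],[0.01,[0,-0.01,0],[0,0,0]],[0.01,[0,0,0.003],[0,0,0]]])

```text
t: 31.0
eef_pos: [566.7, 211.7, 127.4]
orientation: [[-0.952, -0.307, -0.001], [-0.307, 0.952, -0.0], [0.001, 0.0, -1.0]]
wrist_force: [-0.9, -0.0, -1.2]
width: 21.8
finger_force: 59.2
```

>>> carry_out(moves=[[0.01,[0,0,0],[0,0,0]],[0.036,[0,0,0],[0,0,0]],[0.036,[0,0,0],[0,0,0]],[0.036,[0,0,0],[0,0,0]],[0.036,[0,0.009,-0.045],[0,0,4]]])

```text
t: 31.62
eef_pos: [562.9, 220.8, 171.3]
orientation: [[-0.971, -0.239, -0.005], [-0.239, 0.971, -0.001], [0.006, -0.0, -1.0]]
wrist_force: [0.6, -0.1, 1.5]
width: 35.7
finger_force: 0.0
```

>>> carry_out(moves=[[0.036,[0.008,0.009,-0.045],[0,0,4]],[0.036,[0.008,0,-0.045],[0,0,3]],[0.036,[0,0,0],[0,0,0]],[0.036,[0,0,0],[0,0,0]]])

```text
t: 32.12
eef_pos: [545.8, 226.7, 262.8]
orientation: [[-0.993, -0.121, -0.0], [-0.121, 0.993, -0.0], [0.0, -0.0, -1.0]]
wrist_force: [0.3, -0.0, -0.7]
width: 36.0
finger_force: 0.0
```

Run:
```python
from h import *
s=sensors.state(); im=imaging.get_image("wrist"); cv2.imwrite("pics/w5.png",im); np.save("w5.npy",s,allow_pickle=True)
print(s["t"],s["eef_pos"])
u,v=proj("wrist",[[559.8,232.5,90]],s)[0].astype(int); print(u,v)
cv2.imwrite("pics/c5.png",cv2.resize(im[v-75:v+75,u-80:u+80],None,fx=4,fy=4,interpolation=cv2.INTER_CUBIC))
```

```text
32.125 [545.81 226.66 262.79]
330 238
```

View pics/c5.png

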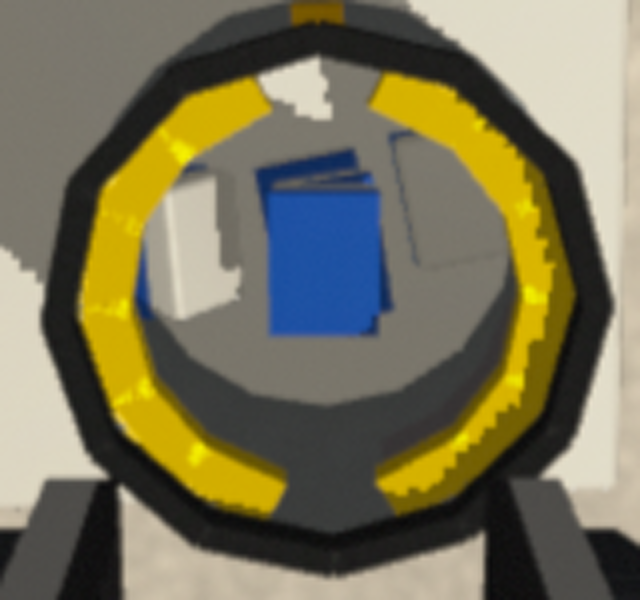

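The crop shows one tablet lying at right and one on its side at left. Only three remain stacked (top about z 54), which is clear of the plug. Now the lid.

Run:
```python
from h import *
plan([(648,-108,200,201,50,2)],lin=55)
```

```text
[[0.05, [-0.009, -0.049, 0.009], [0, 0, -2.0]], [0.05, [-0.007, -0.05, 0.009], [0, 0, -2.0]], [0.05, [-0.005, -0.05, 0.009], [0, 0, -2.0]], [0.05, [-0.004, -0.05, 0.009], [0, 0, -2.0]], [0.05, [-0.002, -0.05, 0.009], [0, 0, -2.0]]]
[[0.05, [0.0, -0.05, 0.009], [0, 0, -2.0]], [0.05, [0.002, -0.049, 0.008], [0, 0, -2.0]], [0.05, [0, 0, 0], [0, 0, 0]], [0.05, [0, 0, 0], [0, 0, 0]]]
```

>>> carry_out(moves=[[0.05,[-0.009,-0.049,0.009],[0,0,-2]],[0.05,[-0.007,-0.05,0.009],[0,0,-2]],[0.05,[-0.005,-0.05,0.009],[0,0,-2]],[0.05,[-0.004,-0.05,0.009],[0,0,-2]],[0.05,[-0.002,-0.05,0.009],[0,0,-2]]])

```text
t: 32.8
eef_pos: [620.0, -14.7, 216.4]
orientation: [[-0.956, -0.293, -0.002], [-0.293, 0.956, 0.0], [0.002, 0.001, -1.0]]
wrist_force: [0.6, 0.2, 0.0]
width: 50.0
finger_force: 0.0
```

>>> carry_out(moves=[[0.05,[0,-0.05,0.009],[0,0,-2]],[0.05,[0.002,-0.049,0.008],[0,0,-2]],[0.05,[0,0,0],[0,0,0]],[0.05,[0,0,0],[0,0,0]]])

```text
t: 33.3
eef_pos: [648.1, -107.6, 200.0]
orientation: [[-0.934, -0.357, -0.002], [-0.357, 0.934, 0.001], [0.002, 0.002, -1.0]]
wrist_force: [-0.8, 0.0, 0.6]
width: 49.9
finger_force: 0.0
```

Run:
```python
from h import *
s=sensors.state(); im=imaging.get_image("wrist"); cv2.imwrite("pics/w6.png",im); np.save("w6.npy",s,allow_pickle=True)
print(s["t"],s["eef_pos"])
for c in blobs(mask(im,"orange"),15): print("o",c[:,0,:].mean(0),cv2.contourArea(c),rect("wrist",c,26,s))
for c in blobs(mask(im,"blue"),3000):
    P=ray("wrist",c[:,0,:],26,s)[:,:2].astype(np.float32); print("b",c[:,0].mean(0),cv2.fitEllipse(P))
```

```text
33.3 [ 648.11 -107.58  199.96]
o [352.45 393.91] 70.0 [788.01 -28.44  26.63   5.92 -12.48]
o [386.87 368.42] 61.0 [752.56  -9.89  16.15   5.15 -44.29]
o [327.55 299.48] 70.5 [710.53 -81.09   8.97   6.62  20.84]
o [327.38 185.85] 106.5 [ 622.52 -115.26    9.17    6.91   20.88]
b [327.4  244.23] ((664.9326782226562, -99.1431884765625), (103.45924377441406, 105.41792297363281), 15.587648391723633)
b [88.3  75.39] ((611.9225463867188, -301.0945739746094), (101.79745483398438, 108.12818908691406), 27.621524810791016)
```

View pics/w6.png

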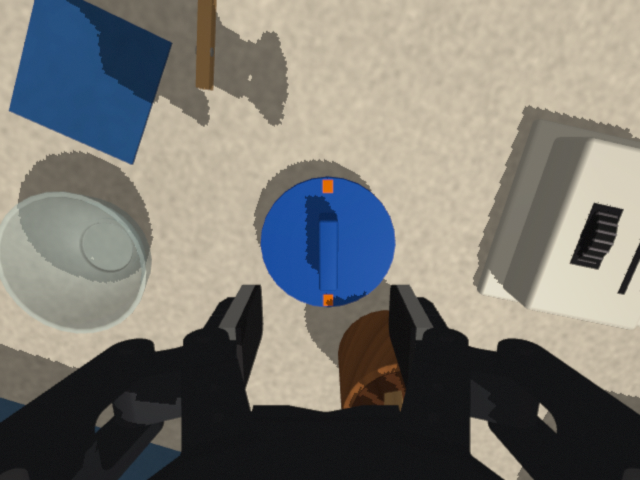

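The picture shows the lid at (327,244), with its orange dashes at (328,186) and (328,300). The bar is already nearly along the tool x axis.

Run:
```python
from h import *
plan([(666.5,-98.2,100,201.2,40,0)]); print()
plan([(666.5,-98.2,220,201.2,0,0),(559.8,232.7,220,188.9,0,1),(559.8,232.7,170,188.9,0,1)],start=(666.5,-98.2,62,201.2),lin=40)
```

```text
[[0.04, [-0.007, 0.001, 0.033], [0, 0, -0.1]], [0.04, [-0.007, 0.0, 0.034], [0, 0, -0.1]], [0.04, [-0.006, 0.001, 0.033], [0, 0, -0.0]]]

[[0.0, [-0.0, 0.0, -0.04], [0, 0, -0.0]], [0.0, [-0.0, 0.0, -0.039], [0, 0, -0.0]], [0.0, [-0.0, 0.0, -0.04], [0, 0, -0.0]], [0.0, [-0.0, 0.0, -0.039], [0, 0, -0.0]], [0.0, [-0.002, 0.039, -0.0], [0, 0, 1.4]]]
[[0.0, [-0.001, 0.039, -0.0], [0, 0, 1.4]], [0.0, [-0.0, 0.039, -0.0], [0, 0, 1.4]], [0.0, [0.0, 0.038, -0.0], [0, 0, 1.3]], [0.0, [0.001, 0.038, -0.0], [0, 0, 1.4]], [0.0, [0.002, 0.039, -0.0], [0, 0, 1.3]]]
[[0.0, [0.003, 0.038, -0.0], [0, 0, 1.4]], [0.0, [0.005, 0.038, -0.0], [0, 0, 1.3]], [0.0, [0.005, 0.039, -0.0], [0, 0, 1.4]], [0.0, [0, 0, 0], [0, 0, 0]], [0.0, [0.0, -0.0, 0.025], [0, 0, -0.0]]]
[[0.0, [0.0, -0.0, 0.025], [0, 0, -0.0]], [0.0, [0, 0, 0], [0, 0, 0]]]
```

>>> carry_out(moves=[[0.04,[-0.007,0.001,0.033],[0,0,-0.1]],[0.04,[-0.007,0,0.034],[0,0,-0.1]],[0.04,[-0.006,0.001,0.033],[0,0,0]],[0.04,[0,0,0.025],[0,0,0]],[0.04,[0,0,0.02],[0,0,0]]])

```text
t: 33.98
eef_pos: [666.3, -97.4, 55.3]
orientation: [[-0.932, -0.362, -0.001], [-0.362, 0.932, 0.0], [0.0, 0.0, -1.0]]
wrist_force: [0.7, -0.6, -0.3]
width: 40.4
finger_force: 0.0
```

>>> carry_out(moves=[[0.04,[0,0,0],[0,0,0]],[0.04,[0,0,0],[0,0,0]]])

```text
t: 34.22
eef_pos: [666.9, -98.5, 57.2]
orientation: [[-0.933, -0.361, 0.001], [-0.361, 0.933, -0.0], [-0.001, -0.001, -1.0]]
wrist_force: [-0.4, -0.6, 0.3]
width: 39.7
finger_force: 0.0
```

>>> carry_out(moves=[[0.04,[0,0,0.002],[0,0,0]],[0,[0,0,0],[0,0,0]],[0,[0,0,0],[0,0,0]],[0,[0,0,0],[0,0,0]],[0,[0,0,0],[0,0,0]]])

```text
t: 34.85
eef_pos: [666.7, -98.8, 54.8]
orientation: [[-0.933, -0.361, 0.001], [-0.361, 0.933, -0.0], [-0.001, -0.0, -1.0]]
wrist_force: [-1.3, 0.5, 5.8]
width: 13.0
finger_force: 59.7
```

>>> carry_out(moves=[[0,[0,0,0],[0,0,0]]])

```text
t: 34.98
eef_pos: [666.7, -98.8, 54.8]
orientation: [[-0.933, -0.361, 0.001], [-0.361, 0.933, -0.0], [-0.001, -0.0, -1.0]]
wrist_force: [-0.9, 1.5, 5.1]
width: 12.9
finger_force: 59.7
```

>>> carry_out(moves=[[0,[0,0,-0.008],[0,0,0]],[0,[0,0,-0.03],[0,0,0]],[0,[0,0,-0.045],[0,0,0]],[0,[0,0,-0.045],[0,0,0]],[0,[0,0,-0.039],[0,0,0]]])

```text
t: 35.6
eef_pos: [666.3, -98.7, 223.2]
orientation: [[-0.933, -0.361, 0.001], [-0.361, 0.933, -0.0], [-0.0, -0.0, -1.0]]
wrist_force: [-0.4, 0.4, -1.9]
width: 13.4
finger_force: 58.7
```

>>> carry_out(moves=[[0,[-0.002,0.039,0],[0,0,1.4]],[0,[-0.001,0.039,0],[0,0,1.4]],[0,[0,0.039,0],[0,0,1.4]],[0,[0,0.038,0],[0,0,1.3]],[0,[0.001,0.038,0],[0,0,1.4]]])

```text
t: 36.22
eef_pos: [606.9, 86.3, 221.5]
orientation: [[-0.969, -0.245, -0.0], [-0.245, 0.969, 0.0], [0.0, 0.0, -1.0]]
wrist_force: [0.8, -0.1, -1.1]
width: 12.8
finger_force: 58.7
```

>>> carry_out(moves=[[0,[0.002,0.039,0],[0,0,1.3]],[0,[0.003,0.038,0],[0,0,1.4]],[0,[0.005,0.038,0],[0,0,1.3]],[0,[0.005,0.037,0],[0,0,1.4]],[0,[0,0,0],[0,0,0]]])

```text
t: 36.85
eef_pos: [559.5, 232.5, 221.5]
orientation: [[-0.988, -0.156, -0.0], [-0.156, 0.988, 0.0], [0.0, 0.0, -1.0]]
wrist_force: [-0.1, -1.2, -1.2]
width: 13.0
finger_force: 58.8
```

>>> carry_out(moves=[[0,[0,0,0.025],[0,0,0]],[0,[0,0,0.025],[0,0,0]],[0,[0,0,0],[0,0,0]],[0,[0,0,0],[0,0,0]]])

```text
t: 37.35
eef_pos: [561.0, 230.2, 172.2]
orientation: [[-0.988, -0.153, 0.001], [-0.153, 0.988, 0.0], [-0.001, 0.0, -1.0]]
wrist_force: [-0.4, -0.0, -1.1]
width: 13.1
finger_force: 58.8
```

Run:
```python
from h import *
s=sensors.state(); im=imaging.get_image("wrist"); cv2.imwrite("pics/w7.png",im); np.save("w7.npy",s,allow_pickle=True)
R=s["orientation"]; p=s["eef_pos"]
print(s["t"],p,np.degrees(np.arctan2(R[1,0],R[0,0]))%360,s["width"],s["finger_force"])
for c in blobs(mask(im,"orange"),15): print("o",c[:,0,:].mean(0),cv2.contourArea(c),rect("wrist",c,p[2]-54.8+26,s))
for c in blobs(mask(im,"yellow"),15): print("y",c[:,0,:].mean(0),cv2.contourArea(c),rect("wrist",c,90,s))
```

```text
37.35 [561.05 230.21 172.21] 188.81938517829803 13.076989132758667 58.80360245704651
y [330.77 149.85] 95.5 [504.26 224.5    9.26   3.01 -81.2 ]
```

View pics/w7.png

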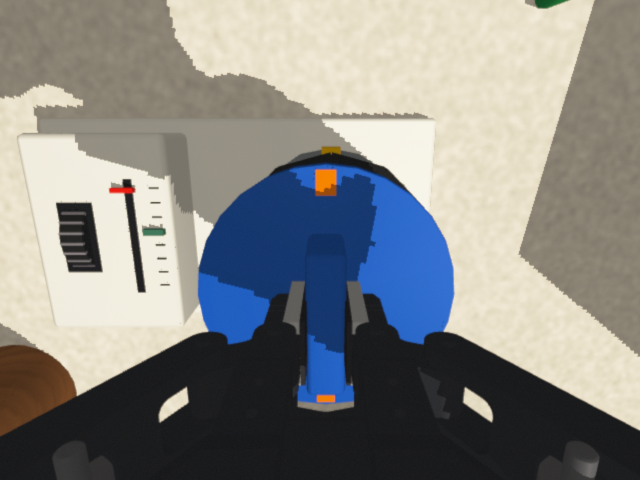

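The picture shows the lid held over the canister, with its orange dashes at (326,183) and (326,399). The yellow slot bar is at (331,150).

Run:
```python
from h import *
s=np.load("w7.npy",allow_pickle=True).item()
P=ray("wrist",[(326,183),(326,399)],143.4,s)[:,:2]; d=P[1]-P[0]
print(P,P.mean(0),np.linalg.norm(d),np.degrees(np.arctan2(d[1],d[0])))
for _ in range(3): print(sensors.state()["eef_pos"])
```

```text
[[514.73 223.42]
 [611.25 238.41]] [562.99 230.91] 97.67651532369547 8.828551324041076
[561.07 230.35 172.44]
[561.07 230.35 172.44]
[561.07 230.35 172.44]
```

>>> carry_out(moves=[[0,[0.001,0.002,0.01],[0,0,0]],[0,[0,0,0.01],[0,0,0]],[0,[0,0,0],[0,0,0]],[0,[0,0,0],[0,0,0]]])

```text
t: 37.9
eef_pos: [559.3, 232.4, 151.3]
orientation: [[-0.988, -0.154, -0.0], [-0.154, 0.988, 0.0], [0.0, 0.0, -1.0]]
wrist_force: [-0.5, -0.2, -1.1]
width: 12.7
finger_force: 58.8
```

>>> carry_out(moves=[[0,[0,0,0.004],[0,0,0]],[0,[0,0,0.003],[0,0,0]],[0,[0,0,0.003],[0,0,0]],[0,[0,0,0.003],[0,0,0]],[0,[0,0,0],[0,0,0]]])

```text
t: 38.52
eef_pos: [559.1, 232.4, 138.0]
orientation: [[-0.988, -0.154, -0.0], [-0.154, 0.988, -0.0], [0.0, 0.0, -1.0]]
wrist_force: [-0.8, 0.0, -0.8]
width: 13.1
finger_force: 58.8
```

>>> carry_out(moves=[[0,[0,0,0.003],[0,0,0]],[0,[0,0,0.003],[0,0,0]],[0,[0,0,0.003],[0,0,0]],[0,[0,0,0],[0,0,0]],[0,[0,0,0],[0,0,0]]])

```text
t: 39.15
eef_pos: [559.4, 232.5, 129.5]
orientation: [[-0.988, -0.154, 0.001], [-0.154, 0.988, 0.0], [-0.001, 0.0, -1.0]]
wrist_force: [1.1, 1.2, 4.4]
width: 12.4
finger_force: 59.5
```

>>> carry_out(moves=[[0,[0,0,0.001],[0,0,0]],[0,[0,0,0],[0,0,5]],[0,[0,0,0],[0,0,7]],[0,[0,0,0],[0,0,0]]])

```text
t: 39.65
eef_pos: [559.3, 232.3, 128.3]
orientation: [[-0.999, 0.055, 0.0], [0.055, 0.999, 0.0], [-0.0, 0.0, -1.0]]
wrist_force: [-0.0, 0.8, 4.1]
width: 12.9
finger_force: 59.6
```

>>> carry_out(moves=[[0,[0,0,0],[0,0,9]],[0,[0,0,0],[0,0,9]],[0,[0,0,0],[0,0,9]],[0,[0,0,0],[0,0,9]],[0,[0,0,0],[0,0,9]]])

```text
t: 40.28
eef_pos: [559.3, 232.4, 128.4]
orientation: [[-0.666, 0.746, 0.0], [0.746, 0.666, 0.0], [-0.0, 0.0, -1.0]]
wrist_force: [-0.1, -0.9, 2.6]
width: 13.0
finger_force: 59.5
```

>>> carry_out(moves=[[0,[0,0,0],[0,0,9]],[0,[0,0,0],[0,0,9]],[0,[0,0,0],[0,0,9]],[0,[0,0,0],[0,0,6]],[0,[0,0,0],[0,0,0]]])

```text
t: 40.9
eef_pos: [559.2, 232.4, 128.3]
orientation: [[-0.157, 0.988, 0.0], [0.988, 0.157, -0.0], [-0.0, 0.0, -1.0]]
wrist_force: [-0.1, -1.4, 3.3]
width: 13.0
finger_force: 59.6
```

```bash
python3 -c "
from h import *
s=sensors.state();R=s['orientation'];print(np.degrees(np.arctan2(R[1,0],R[0,0]))%360,s['eef_pos'],s['torque'],s['wrist_force'])"
```

```text
99.04286436646564 [559.23 232.37 128.33] [-0.06  0.07  0.21] [-0.1  -1.36  3.25]
```

>>> carry_out(moves=[[0,[0,0,0],[0,0,2]],[0,[0,0,0],[0,0,0]],[0,[0,0,-0.002],[0,0,0]],[0,[0,0,0],[0,0,0]]])

```text
t: 41.4
eef_pos: [559.2, 232.3, 129.6]
orientation: [[-0.12, 0.993, -0.001], [0.993, 0.12, -0.0], [-0.0, -0.001, -1.0]]
wrist_force: [2.7, 0.5, -7.2]
width: 12.9
finger_force: 61.8
```

```bash
python3 -c "
from h import *
s=sensors.state();R=s['orientation'];print(np.degrees(np.arctan2(R[1,0],R[0,0]))%360,s['eef_pos'],s['torque'],s['wrist_force'])"
```

```text
96.89691949124982 [559.17 232.34 129.65] [ 0.13 -0.54  1.16] [ 2.65  0.46 -7.19]
```

The lid turned 91.9° to its stop and resists being pulled up, so it's locked. Releasing, then looking at the wheel.

Run:
```python
from h import *
plan([(559,232,190,97,40,0),(587,60,250,98.9,20,2)],start=(559,232,131,97))
```

```text
[[0.04, [0.0, 0.0, -0.03], [0, 0, -0.0]], [0.04, [0.0, 0.0, -0.029], [0, 0, -0.0]], [0.02, [-0.044, 0.002, -0.015], [0, 0, -0.5]], [0.02, [-0.043, 0.001, -0.015], [0, 0, -0.5]], [0.02, [-0.044, 0.001, -0.015], [0, 0, -0.5]]]
[[0.02, [-0.043, 0.001, -0.015], [0, 0, -0.4]], [0.02, [0, 0, 0], [0, 0, 0]], [0.02, [0, 0, 0], [0, 0, 0]]]
```

>>> carry_out(moves=[[0.02,[0,0,0],[0,0,-1]],[0.03,[0,0,0],[0,0,0]],[0.04,[0,0,0],[0,0,0]],[0.04,[0,0,0],[0,0,0]],[0.04,[0,0,-0.02],[0,0,0]]])

```text
t: 42.02
eef_pos: [558.6, 232.2, 149.4]
orientation: [[-0.136, 0.991, -0.003], [0.991, 0.136, -0.001], [-0.0, -0.003, -1.0]]
wrist_force: [-0.2, -0.2, 0.2]
width: 39.6
finger_force: 0.0
```

>>> carry_out(moves=[[0.04,[0,0,-0.04],[0,0,0]],[0.02,[-0.044,0.002,-0.015],[0,0,-0.2]],[0.02,[-0.043,0.001,-0.015],[0,0,-0.2]],[0.02,[-0.044,0.001,-0.015],[0,0,-0.2]],[0.02,[-0.043,0.001,-0.015],[0,0,-0.2]]])

```text
t: 42.65
eef_pos: [588.8, 59.4, 251.0]
orientation: [[-0.15, 0.989, 0.0], [0.989, 0.15, 0.0], [0.0, 0.0, -1.0]]
wrist_force: [0.1, -0.1, -0.1]
width: 19.9
finger_force: 0.0
```

>>> carry_out(moves=[[0,[0,0,0],[0,0,0]],[0,[0,0,0],[0,0,0]],[0,[0,0,0],[0,0,0]]])

```text
t: 43.02
eef_pos: [588.5, 61.8, 249.8]
orientation: [[-0.151, 0.988, -0.001], [0.988, 0.151, 0.0], [0.0, -0.001, -1.0]]
wrist_force: [0.0, 0.1, -0.4]
width: 0.3
finger_force: 0.0
```

```bash
cat > dose.py <<'E'
from h import *
import sys
s=sensors.state(); im=imaging.get_image("wrist"); cv2.imwrite(f"pics/{sys.argv[1]}.png",im); np.save(sys.argv[1]+".npy",s,allow_pickle=True)
R=s["orientation"]; print(s["t"],s["eef_pos"],np.degrees(np.arctan2(R[1,0],R[0,0]))%360,s["width"])
ex=np.array([np.cos(np.radians(8.9)),np.sin(np.radians(8.9))]); ey=np.array([-ex[1],ex[0]]); C=np.array([559.8,232.7])
for col in ("red","green","orange"):
    for c in blobs(mask(im,col),10):
        r=rect("wrist",c,{"orange":102}.get(col,57),s); d=r[:2]-C
        if np.linalg.norm(d)<250: print(col,c[:,0].mean(0),cv2.contourArea(c),r,"own",d@ex,d@ey+65)
E
python3 dose.py w8
```

```text
43.025 [588.46  61.84 249.85] 98.70169654733957 0.34775036825847894
red [282.76 158.78] 49.5 [548.17 102.43  12.55   3.98 -81.31] own -31.647601202119773 -61.906380354669864
green [316. 138.] 28.0 [572.16 122.54  10.69   1.58 -81.64] own -4.834339933246962 -45.74946696043651
green [638.25  22.  ] 12.0 [793.01 239.26   5.39   2.15 -69.34] own 231.41746287699743 35.39745761729873
orange [321.06  33.85] 171.5 [567.07 186.63   9.17   7.55 -81.25] own 0.05971206756018648 18.360255620620677
```

View pics/w8.png

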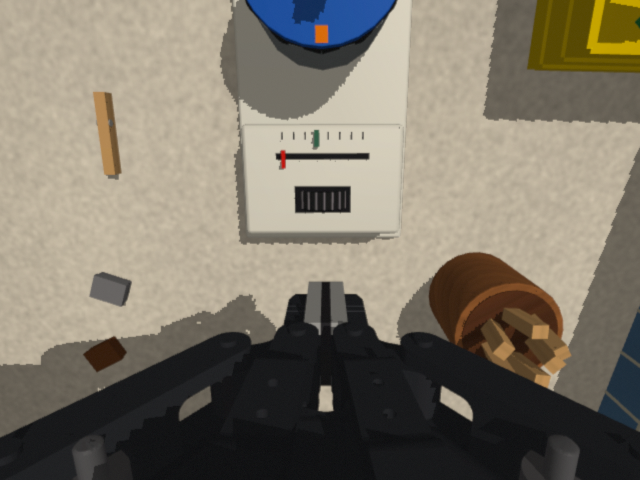

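The picture shows the lid dash at (321,34), which puts the lid at exactly 90°. The red pointer is at (283,159), the green mark at (316,138), and the wheel is centred at about (323,200). The pointer must travel 26.8 mm, which is about 42 mm at the rim.

Run:
```python
from h import *
s=np.load("w8.npy",allow_pickle=True).item()
C=np.array([559.8,232.7]);ex=np.array([.988,.1547]);ey=np.array([-.1547,.988])
P=ray("wrist",[(323,200)],58,s)[0,:2]; print("wheel own",(P-C)@ex,(P-C)@ey+65)
W=C-160*ey; S=W-10*ex; print(W,S)
plan([(*S,110,98.9,0,1)])
```

```text
wheel own 0.43214381427306797 -94.896479538579
[584.55  74.62] [574.67  73.07]
[[0.0, [0.004, -0.004, 0.047], [0, 0, -0.1]], [0.0, [0.005, -0.004, 0.046], [0, 0, -0.0]], [0.0, [0.004, -0.004, 0.047], [0, 0, -0.1]], [0.0, [0, 0, 0], [0, 0, 0]]]
```

>>> carry_out(moves=[[0,[0.004,-0.004,0.047],[0,0,-0.1]],[0,[0.005,-0.004,0.046],[0,0,0]],[0,[0.004,-0.004,0.047],[0,0,0]],[0,[0,0,0.012],[0,0,0]],[0,[0,0,0.006],[0,0,0]]])

```text
t: 43.7
eef_pos: [575.5, 72.2, 92.6]
orientation: [[-0.153, 0.988, 0.0], [0.988, 0.153, 0.0], [0.0, 0.0, -1.0]]
wrist_force: [-0.0, -0.2, 0.1]
width: 0.2
finger_force: 0.0
```

>>> carry_out(moves=[[0,[0,0,0],[0,0,0]],[0,[0,0,0],[0,0,0]]])

```text
t: 43.95
eef_pos: [575.6, 71.9, 93.6]
orientation: [[-0.152, 0.988, 0.002], [0.988, 0.152, 0.0], [-0.0, 0.002, -1.0]]
wrist_force: [-0.0, -0.1, 0.2]
width: 0.1
finger_force: 0.0
```

>>> carry_out(moves=[[0,[0.001,0,0.006],[0,0,0]],[0,[0,0,0.005],[0,0,0]],[0,[0,0,0],[0,0,0]]])

```text
t: 44.32
eef_pos: [575.0, 72.9, 81.3]
orientation: [[-0.152, 0.988, 0.0], [0.988, 0.152, 0.0], [0.0, 0.0, -1.0]]
wrist_force: [-1.0, -0.3, 5.4]
width: 0.3
finger_force: 2.9
```

>>> carry_out(moves=[[0,[0,0.005,0],[0,0,0]],[0,[0,0.005,0],[0,0,0]],[0,[0,0.005,0],[0,0,0]],[0,[0,0.005,0],[0,0,0]],[0,[0,0,0],[0,0,0]]])

```text
t: 44.95
eef_pos: [595.2, 76.0, 81.6]
orientation: [[-0.152, 0.988, 0.001], [0.988, 0.152, 0.0], [-0.0, 0.001, -1.0]]
wrist_force: [2.0, 0.6, 5.4]
width: -0.0
finger_force: 2.6
```

>>> carry_out(moves=[[0,[0,0,-0.02],[0,0,0]],[0,[0,-0.02,-0.02],[0,0,0]],[0,[0,0,0],[0,0,0]]])

```text
t: 45.32
eef_pos: [574.3, 72.8, 122.1]
orientation: [[-0.152, 0.988, 0.001], [0.988, 0.152, 0.0], [-0.0, 0.001, -1.0]]
wrist_force: [-0.1, 0.7, -0.5]
width: 0.4
finger_force: 0.0
```

```bash
python3 dose.py w9
```

```text
45.325 [574.26  72.8  122.14] 98.73766309144992 0.4293036733126801
red [306.86 202.78] 150.5 [560.77 104.26  13.81   3.39 -81.29] own -18.910700867543227 -62.039795229689716
green [335.95 169.25] 152.5 [572.33 122.62  12.25   2.88 -80.98] own -4.648995890883333 -45.691822871435505
```

>>> carry_out(moves=[[0,[0,-0.001,0.028],[0,0,0]],[0,[0,0,0.006],[0,0,0]],[0,[0,0,0.006],[0,0,0]],[0,[0,0,0],[0,0,0]]])

```text
t: 45.88
eef_pos: [574.1, 72.8, 81.4]
orientation: [[-0.152, 0.988, 0.0], [0.988, 0.152, 0.0], [0.0, 0.0, -1.0]]
wrist_force: [-2.5, -0.0, 5.9]
width: 0.4
finger_force: 2.8
```

>>> carry_out(moves=[[0,[0,0.006,0],[0,0,0]],[0,[0,0.006,0],[0,0,0]],[0,[0,0.006,0],[0,0,0]],[0,[0,0.0043,0],[0,0,0]],[0,[0,0,0],[0,0,0]]])

```text
t: 46.5
eef_pos: [596.7, 76.2, 81.7]
orientation: [[-0.152, 0.988, 0.002], [0.988, 0.152, 0.0], [-0.0, 0.002, -1.0]]
wrist_force: [2.3, 0.3, 4.7]
width: -0.3
finger_force: 2.4
```

>>> carry_out(moves=[[0,[0,0,-0.02],[0,0,0]],[0,[0,-0.011,-0.02],[0,0,0]],[0,[0,0,0],[0,0,0]]])

```text
t: 46.88
eef_pos: [584.9, 74.3, 122.2]
orientation: [[-0.152, 0.988, 0.001], [0.988, 0.152, 0.0], [-0.0, 0.001, -1.0]]
wrist_force: [-0.3, 0.2, -0.5]
width: -0.1
finger_force: 0.0
```

```bash
python3 dose.py w10
```

```text
46.875 [584.86  74.34 122.15] 98.7380831560577 -0.13138097736159857
red [316.03 203.  ] 136.0 [575.93 106.49  13.81   2.92 -81.52] own -3.5906919555936 -62.18461444109053
green [313. 169.] 156.0 [572.12 122.49  12.26   2.88 -81.64] own -4.878365764512224 -45.78522336498071
```

Overshot by about 1.3 mm, so I'll roll back 2 mm.

>>> carry_out(moves=[[0,[0,0.001,0.028],[0,0,0]],[0,[0,0,0.007],[0,0,0]],[0,[0,0,0.005],[0,0,0]],[0,[0,0,0],[0,0,0]],[0,[0,-0.002,0],[0,0,0]]])

```text
t: 47.55
eef_pos: [584.9, 74.4, 82.1]
orientation: [[-0.152, 0.988, 0.002], [0.988, 0.152, 0.0], [-0.0, 0.002, -1.0]]
wrist_force: [0.5, 1.1, 4.9]
width: -0.0
finger_force: 2.6
```

>>> carry_out(moves=[[0,[0,0,0],[0,0,0]],[0,[0,0,-0.02],[0,0,0]],[0,[0,0,-0.02],[0,0,0]],[0,[0,0,0],[0,0,0]]])

```text
t: 48.05
eef_pos: [584.7, 74.3, 122.6]
orientation: [[-0.152, 0.988, 0.003], [0.988, 0.152, 0.0], [-0.0, 0.003, -1.0]]
wrist_force: [0.0, -0.1, -0.2]
width: 0.2
finger_force: 0.0
```

```bash
python3 dose.py w11
python3 - <<'E'
from h import *
im=imaging.get_image("top")
for c in blobs(mask(im,"blue"),80): print(c[:,0].mean(0),cv2.contourArea(c),rect("top",c,46),rect("top",c,3)[:2])
plan([(586,60,250,98.9,0,0),(492,-300,250,170,60,0)])
E
```

```text
48.05 [584.74  74.3  122.63] 98.74381726505888 0.18053319435960152
red [315.2 202.5] 153.0 [575.39 106.54  14.34   2.93 -81.56] own -4.115035208136071 -62.05576867794977
green [312.95 168.79] 155.5 [572.09 122.41  12.29   2.89 -81.64] own -4.920607069387825 -45.85889806459984
[466.59 283.2 ] 484.5 [ 485.87 -318.15   48.73   46.52  -89.63] [ 486.55 -327.94]
[167.85 239.8 ] 1073.0 [567.17 271.9  107.36  57.71  -4.95] [570.93 284.46]
[460.46 220.85] 2051.0 [ 607.94 -308.42   91.91   90.99   86.12] [ 613.24 -317.84]
[[0.0, [-0.005, -0.0, -0.043], [0, 0, -0.1]], [0.0, [-0.005, -0.0, -0.043], [0, 0, -0.0]], [0.0, [-0.004, -0.0, -0.043], [0, 0, -0.1]], [0.06, [-0.043, -0.019, 0.0], [0, 0, -8.9]], [0.06, [-0.039, -0.025, 0.0], [0, 0, -8.9]]]
[[0.06, [-0.035, -0.031, 0.0], [0, 0, -8.9]], [0.06, [-0.03, -0.036, 0.0], [0, 0, -8.9]], [0.06, [-0.024, -0.04, 0.0], [0, 0, -8.9]], [0.06, [-0.017, -0.043, 0.0], [0, 0, -8.9]], [0.06, [-0.011, -0.045, 0.0], [0, 0, -8.8]]]
[[0.06, [-0.003, -0.046, 0.0], [0, 0, -8.9]]]
```

>>> carry_out(moves=[[0,[0,0,0.028],[0,0,0]],[0,[0,0,0.007],[0,0,0]],[0,[0,0,0.005],[0,0,0]],[0,[0,0,0],[0,0,0]],[0,[0,-0.002,0],[0,0,0]]])

```text
t: 48.78
eef_pos: [582.9, 74.2, 82.1]
orientation: [[-0.152, 0.988, 0.002], [0.988, 0.152, 0.0], [-0.0, 0.002, -1.0]]
wrist_force: [1.8, 1.3, 5.4]
width: -0.1
finger_force: 2.5
```

>>> carry_out(moves=[[0,[0,0,0],[0,0,0]],[0,[0,0,-0.02],[0,0,0]],[0,[0,0,-0.02],[0,0,0]],[0,[0,0,0],[0,0,0]]])

```text
t: 49.28
eef_pos: [582.7, 74.0, 122.7]
orientation: [[-0.152, 0.988, 0.003], [0.988, 0.152, 0.0], [-0.0, 0.003, -1.0]]
wrist_force: [0.3, -0.0, -0.6]
width: -0.2
finger_force: 0.0
```

```bash
python3 dose.py w12
```

```text
49.275 [582.74  74.   122.69] 98.74263441789964 -0.18439761799389215
red [318.68 202.72] 152.5 [575.33 106.53  14.34   2.93 -81.64] own -4.174675013229091 -62.058283176166526
green [317.05 168.79] 154.5 [571.99 122.4   12.29   2.89 -81.48] own -5.020978305460196 -45.85364416381286
```

>>> carry_out(moves=[[0,[0,0.001,0.028],[0,0,0]],[0,[0,0,0.007],[0,0,0]],[0,[0,0,0.005],[0,0,0]],[0,[0,-0.0017,0],[0,0,0]],[0,[0,-0.0016,0],[0,0,0]]])

```text
t: 49.95
eef_pos: [580.5, 73.8, 82.1]
orientation: [[-0.152, 0.988, 0.002], [0.988, 0.152, 0.0], [-0.0, 0.002, -1.0]]
wrist_force: [0.7, 1.0, 4.8]
width: 0.2
finger_force: 2.5
```

>>> carry_out(moves=[[0,[0,0,0],[0,0,0]],[0,[0,0,-0.02],[0,0,0]],[0,[0,0,-0.02],[0,0,0]],[0,[0,0,0],[0,0,0]]])

```text
t: 50.45
eef_pos: [580.4, 73.7, 122.7]
orientation: [[-0.152, 0.988, 0.003], [0.988, 0.152, 0.0], [-0.0, 0.003, -1.0]]
wrist_force: [-0.0, 0.1, -0.3]
width: -0.1
finger_force: 0.0
```

```bash
python3 dose.py w13
```

```text
50.45 [580.43  73.65 122.65] 98.74168318568276 -0.06916174825726884
red [320.97 202.26] 136.5 [573.99 106.33  14.33   2.93 -81.33] own -5.533600090337212 -62.044301401695236
green [322.05 168.79] 154.5 [572.04 122.42  12.28   2.89 -81.29] own -4.971139118467853 -45.849409592807774
```

The pointer is within about 0.5 mm of the mark. Now the tub.

Run:
```python
from h import *
plan([(584,60,235,98.9,85,0),(580,-316,235,180,85,2)])
```

```text
[[0.085, [-0.005, 0.001, -0.038], [0, 0, -0.1]], [0.085, [-0.005, 0.0, -0.038], [0, 0, -0.0]], [0.085, [-0.004, 0.001, -0.037], [0, 0, -0.1]], [0.085, [-0.041, -0.007, -0.0], [0, 0, -9.0]], [0.085, [-0.04, -0.013, -0.0], [0, 0, -9.0]]]
[[0.085, [-0.037, -0.019, -0.0], [0, 0, -9.0]], [0.085, [-0.034, -0.025, -0.0], [0, 0, -9.0]], [0.085, [-0.029, -0.03, -0.0], [0, 0, -9.0]], [0.085, [-0.024, -0.034, -0.0], [0, 0, -9.0]], [0.085, [-0.019, -0.037, -0.0], [0, 0, -9.0]]]
[[0.085, [-0.012, -0.04, -0.0], [0, 0, -9.0]], [0.085, [-0.006, -0.042, -0.0], [0, 0, -9.1]], [0.085, [0, 0, 0], [0, 0, 0]], [0.085, [0, 0, 0], [0, 0, 0]]]
```

>>> carry_out(moves=[[0,[-0.005,0.001,-0.038],[0,0,0]],[0.04,[-0.005,0,-0.038],[0,0,0]],[0.085,[-0.004,0.001,-0.037],[0,0,0]],[0.085,[-0.041,-0.007,0],[0,0,-9]],[0.085,[-0.04,-0.013,0],[0,0,-9]]])

```text
t: 51.12
eef_pos: [582.8, -24.3, 233.7]
orientation: [[-0.456, 0.89, -0.0], [0.89, 0.456, 0.0], [0.0, -0.0, -1.0]]
wrist_force: [-0.5, -0.5, -0.0]
width: 72.4
finger_force: 0.0
```

>>> carry_out(moves=[[0.085,[-0.037,-0.019,0],[0,0,-9]],[0.085,[-0.034,-0.025,0],[0,0,-9]],[0.085,[-0.029,-0.03,0],[0,0,-9]],[0.085,[-0.024,-0.034,0],[0,0,-9]],[0.085,[-0.019,-0.037,0],[0,0,-9]]])

```text
t: 51.75
eef_pos: [580.2, -233.6, 233.1]
orientation: [[-0.951, 0.308, -0.001], [0.308, 0.951, 0.001], [0.001, 0.0, -1.0]]
wrist_force: [-0.9, -0.8, 0.9]
width: 84.9
finger_force: 0.0
```

>>> carry_out(moves=[[0.085,[-0.012,-0.04,0],[0,0,-9]],[0.085,[-0.006,-0.042,0],[0,0,-9]],[0.085,[0,0,0],[0,0,0]],[0.085,[0,0,0],[0,0,0]],[0.085,[0,0,0],[0,0,0]]])

```text
t: 52.38
eef_pos: [578.7, -315.3, 234.0]
orientation: [[-1.0, 0.004, -0.0], [0.004, 1.0, 0.0], [0.0, 0.0, -1.0]]
wrist_force: [-0.5, -0.5, 0.9]
width: 85.2
finger_force: 0.0
```

Run:
```python
from h import *
s=sensors.state(); im=imaging.get_image("wrist"); cv2.imwrite("pics/w14.png",im); np.save("w14.npy",s,allow_pickle=True)
R=s["orientation"]; print(s["t"],s["eef_pos"],np.degrees(np.arctan2(R[1,0],R[0,0]))%360)
for n in ("blue","darkblue"):
  for c in blobs(mask(im,n),800): print(n,c[:,0].mean(0),cv2.contourArea(c),"z46",rect("wrist",c,46,s),"z3",rect("wrist",c,3,s))
```

```text
52.375 [ 578.71 -315.31  234.02] 179.7425126322995
blue [323.94 238.59] 9982.5 z46 [ 599.97 -316.17   85.57   85.5    -3.71] z3 [ 612.06 -316.35   97.51   97.42   -3.71]
blue [320.66  93.76] 3730.5 z46 [ 484.92 -318.18   50.71   50.38   89.73] z3 [ 480.97 -318.64   57.78   57.41   89.73]
darkblue [323.97 238.67] 10248.5 z46 [ 600.14 -316.16   86.76   86.58   -3.74] z3 [ 612.25 -316.33   98.86   98.66   -3.74]
darkblue [320.66  93.78] 3806.5 z46 [ 485.29 -318.18   51.13   50.76   -0.27] z3 [ 481.39 -318.64   58.26   57.83   -0.27]
```

View pics/w14.png

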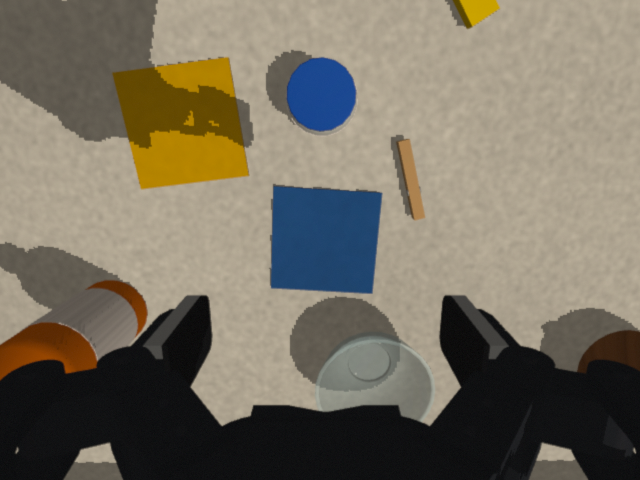

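The picture shows the tub cap at (321,94) and the blue mat at (324,239), with a clear path between them.

>>> carry_out(moves=[[0.085,[0.047,-0.002,0.05],[0,0,0]],[0.085,[0.047,-0.001,0.05],[0,0,0]],[0.085,[0,0,0.03],[0,0,0]],[0.085,[0,0,0],[0,0,0]]])

```text
t: 52.92
eef_pos: [492.5, -317.9, 112.0]
orientation: [[-1.0, 0.005, -0.002], [0.005, 1.0, 0.002], [0.002, 0.002, -1.0]]
wrist_force: [0.1, -0.8, 0.2]
width: 84.8
finger_force: 0.0
```

Run:
```python
from h import *
s=sensors.state(); im=imaging.get_image("wrist"); print(s["eef_pos"])
for c in blobs(mask(im,"blue"),1500): print(c[:,0].mean(0),cv2.contourArea(c),"z46",rect("wrist",c,46,s))
```

```text
[ 492.48 -317.89  111.97]
[328.62 374.05] 8869.0 z46 [ 558.38 -315.34   79.74   43.48   86.28]
[324.17 247.67] 7833.0 z46 [ 483.29 -317.94   52.7    51.     -0.34]
```

>>> carry_out(moves=[[0.085,[0.008,0,0.01],[0,0,0]],[0.085,[0,0,0.03],[0,0,0]],[0.085,[0,0,0.025],[0,0,0]],[0.085,[0,0,0.014],[0,0,0]],[0.085,[0,0,0],[0,0,0]]])

```text
t: 53.6
eef_pos: [484.9, -318.6, 33.9]
orientation: [[-1.0, 0.004, -0.001], [0.004, 1.0, 0.001], [0.001, 0.001, -1.0]]
wrist_force: [0.0, 0.6, 0.4]
width: 85.2
finger_force: 0.0
```

>>> carry_out(moves=[[0.04,[0,0,0],[0,0,0]],[0.04,[0,0,0],[0,0,0]],[0.04,[0,0,0],[0,0,0]],[0.04,[0,0,0],[0,0,0]]])

```text
t: 54.1
eef_pos: [485.3, -318.7, 35.8]
orientation: [[-1.0, 0.005, 0.001], [0.005, 1.0, -0.001], [-0.001, -0.001, -1.0]]
wrist_force: [-1.6, 3.6, 10.9]
width: 52.3
finger_force: 60.4
```

>>> carry_out(moves=[[0.04,[0,0,-0.01],[0,0,0]],[0.04,[0,0,-0.02],[0,0,0]],[0.04,[0,0,0],[0,0,0]]])

```text
t: 54.48
eef_pos: [485.5, -319.2, 65.8]
orientation: [[-1.0, 0.005, 0.002], [0.005, 1.0, -0.002], [-0.002, -0.002, -1.0]]
wrist_force: [0.4, -0.1, -0.9]
width: 51.9
finger_force: 60.2
```

Run:
```python
from h import *
s=sensors.state(); im=imaging.get_image("wrist"); cv2.imwrite("pics/w15.png",im); print(s["eef_pos"],s["width"],s["wrist_force"])
for c in blobs(mask(im,"blue"),1500): print(c[:,0].mean(0),cv2.contourArea(c),"z46",rect("wrist",c,46,s),"z75",rect("wrist",c,75,s))
```

```text
[ 485.53 -319.24   65.85] 51.92700198686276 [ 0.36 -0.07 -0.88]
[326.38 349.68] 20397.0 z46 [ 500.18 -318.97   72.68   66.76   -0.19] z75 [ 483.53 -318.88   57.63   52.93   -0.19]
```

View pics/w15.png

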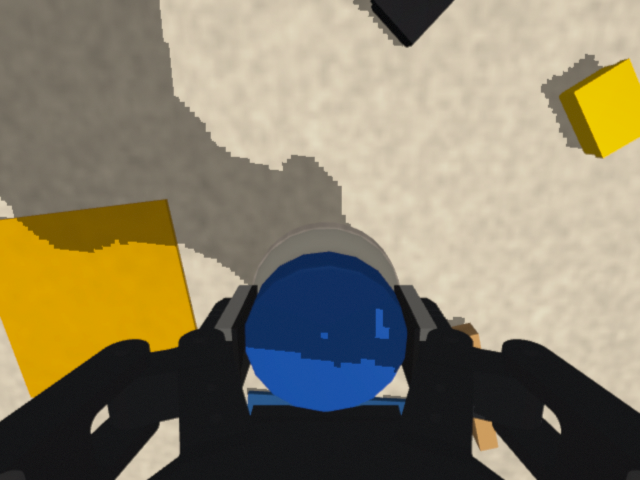

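The tub is lifted, held upright by its cap at (326,335).

>>> carry_out(moves=[[0.04,[-0.032,0.001,0],[0,0,0]],[0.04,[-0.032,0.001,0],[0,0,0]],[0.04,[-0.032,0.001,0],[0,0,0]],[0.04,[-0.031,0,0],[0,0,0]],[0.04,[0,0,0],[0,0,0]]])

```text
t: 55.15
eef_pos: [613.1, -315.8, 63.1]
orientation: [[-1.0, 0.003, -0.0], [0.003, 1.0, 0.0], [0.0, 0.0, -1.0]]
wrist_force: [-0.5, -0.2, -0.9]
width: 52.2
finger_force: 60.2
```

>>> carry_out(moves=[[0.04,[0,0,0.012],[0,0,0]],[0.04,[0,0,0.008],[0,0,0]],[0.04,[0,0,0],[0,0,0]]])

```text
t: 55.52
eef_pos: [611.0, -316.3, 43.1]
orientation: [[-1.0, 0.005, -0.002], [0.005, 1.0, 0.001], [0.002, 0.001, -1.0]]
wrist_force: [0.4, -0.7, -0.0]
width: 52.1
finger_force: 60.2
```

>>> carry_out(moves=[[0.04,[-0.001,0,0.003],[0,0,0]],[0.04,[0,0,0.001],[0,0,0]],[0.04,[0,0,0],[0,0,0]]])

```text
t: 55.9
eef_pos: [613.0, -316.3, 40.3]
orientation: [[-1.0, 0.005, 0.0], [0.005, 1.0, 0.0], [-0.0, 0.0, -1.0]]
wrist_force: [-0.5, -0.1, -0.3]
width: 52.0
finger_force: 60.2
```

Releasing, raising, then backing off for a final check.

>>> carry_out(moves=[[0.04,[0,0,0.001],[0,0,0]],[0.04,[0,0,0],[0,0,0]],[0.065,[0,0,0],[0,0,0]],[0.075,[0,0,0],[0,0,0]],[0.075,[0,0,0],[0,0,0]]])

```text
t: 56.52
eef_pos: [613.0, -316.3, 39.3]
orientation: [[-1.0, 0.005, 0.0], [0.005, 1.0, 0.0], [-0.0, 0.0, -1.0]]
wrist_force: [0.2, -0.2, 0.5]
width: 75.1
finger_force: 0.0
```

>>> carry_out(moves=[[0.075,[0,0,-0.02],[0,0,0]],[0.075,[0,0,-0.05],[0,0,0]],[0.075,[0,0,-0.05],[0,0,0]],[0.075,[0.03,0,-0.05],[0,0,0]],[0.075,[0.03,0,-0.02],[0,0,0]]])

```text
t: 57.15
eef_pos: [552.8, -316.2, 233.8]
orientation: [[-1.0, 0.004, 0.004], [0.004, 1.0, -0.003], [-0.004, -0.003, -1.0]]
wrist_force: [-0.2, 0.7, -0.9]
width: 74.9
finger_force: 0.0
```

>>> carry_out(moves=[[0.075,[0,0,0],[0,0,0]],[0.075,[0,0,0],[0,0,0]]])

```text
t: 57.4
eef_pos: [553.3, -316.1, 229.6]
orientation: [[-1.0, 0.005, 0.001], [0.005, 1.0, -0.0], [-0.001, -0.0, -1.0]]
wrist_force: [-0.8, 0.2, -0.1]
width: 75.0
finger_force: 0.0
```

Run:
```python
from h import *
s=sensors.state(); im=imaging.get_image("wrist"); cv2.imwrite("pics/w16.png",im); cv2.imwrite("pics/s16.png",imaging.get_image("scene"))
it=imaging.get_image("top"); print(s["t"],s["eef_pos"])
for c in blobs(mask(im,"blue"),800): print(c[:,0].mean(0),cv2.contourArea(c),"z49",rect("wrist",c,49,s),"z3",rect("wrist",c,3,s))
for c in blobs(mask(it,"blue"),40): print("t",c[:,0].mean(0),cv2.contourArea(c),rect("top",c,3))
```

```text
57.4 [ 553.26 -316.06  229.63]
[325.12 265.03] 9676.0 z49 [ 595.57 -316.26   85.03   84.57   -3.64] z3 [ 612.06 -316.37   98.03   97.49   -3.64]
t [180.03 240.59] 2272.0 [568.44 256.85 115.23 110.84 -89.63]
t [454.72 216.22] 1179.5 [ 613.31 -318.     95.52   94.36   86.27]
```

View pics/s16.png

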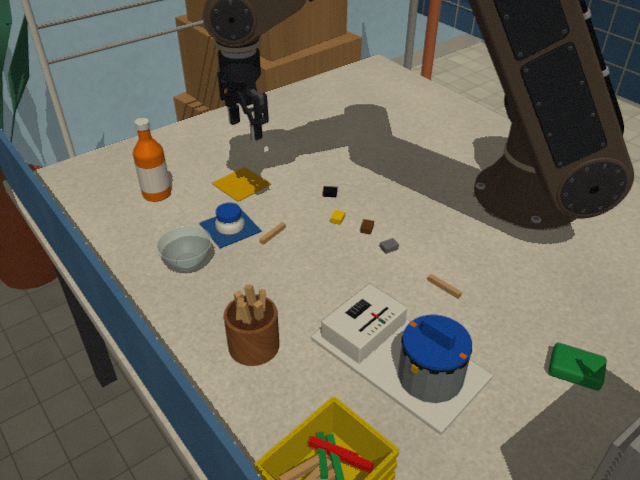

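The scene shows the tub upright on the blue mat at (230,219) and the lid seated at (437,345). The pointer is at the green mark (378,318), no tablets are left on the counter, and nothing else has moved.

```bash
python3 -c "
from rig import ticket; print(ticket.job_done())"
```

```text
the job is handed in; nothing more can be done
None
```

The job is handed in: all five tablets are in the canister, the lid is locked at a quarter turn, the pointer is within about 0.5 mm of the green mark, the tub stands upright in the middle of the blue mat, and I saw nothing else moved in the last scene picture.

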